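# Slide the trinket tins home and lid them

### The arm

A 6-joint arm with a two-finger parallel gripper is mounted at the origin on the work surface. World frame = base frame: x ahead of the robot, y to its left, z up, the work surface at z = 0. Lengths are in m, angles in rad, forces in N, time in s.
With the tool pointing down it reaches from about 0.3 to 0.875 m from the base axis. Payload 6.4 kg.
Tool frame: the origin (TCP) lies on the centre line of the jaws, within the pads' length; the fingertips stand 8 mm ahead of it and the grasp point (between the pads) lies 11 mm behind it; z points along the fingers, y is the line along which they close (so a half turn about z gives the same grasp; the last joint's range is limited). The gripper opens to 85 mm and grips with 20 to 120 N. Pads are 22 mm wide; open, the fingers measure 114 mm over their backs; the gripper's body (76 mm by 85 mm) begins 54 mm behind the grasp point. The pads swing forward as they close: fully open they stand 13 mm farther back than shut.
Start: joints at [0.904, 0.181, 1.607, -0, 1.354, -0.206], TCP at [0.256, 0.515, 0.239] pointing down, gripper open.
Joint ranges: [-2.99, 2.99], [-0.89, 2.07], [0.3, 2.58], [-1.14, 4.28], [0, 2.63], [-3.12, 3.12]. Speed limits (rad/s): [2.57, 2.57, 3.01, 3.14, 3.14, 3.14].

### API

Orientations are given as a unit quaternion [w, x, y, z].
In Python, from bench import ctrl gives the robot as it stands.
- The arm moves only by the shell command python3 -m handwheel 'ROWS' [OPENING]. ROWS is JSON, a list that holds one entry, the list of rows, each a list of 4 numbers: the shift along the tool's x, y, z each as a share of 20 cm, from -1 to 1, then the turn about the tool's z as a share of 1.5 rad, from -1 to 1. In form: [[[x, y, z, twist], ...]]. A call has 1 to 10 rows; each row is the pose to reach, as a shift and turn from the pose commanded when the call began, along the tool's axes at that moment; what a row does not reach only later rows make up. A row lasts 1/8 s, in which the tool goes at most 62.5 mm and 10.7 degrees, less where a joint would pass 70% of its speed; a pose out of reach is approached as far as the arm can. A call with a number of a shift or a turn outside -1 to 1 is refused whole. A call with a gripper value outside its range is refused whole. OPENING is the finger opening in mm, from 0 to 85.4, set as the call begins (- or left out, the last holds). The fingers move at their own pace and stop on an object; the grip force is fixed at half the most. Time passes only in rows, so rows that repeat a pose let the fingers close. It gives the time, the measured TCP pose, the force, the opening and the grip force at its end, in the units of the state.
- ctrl.get_obs(): the state, without advancing time (a new reading comes with each control period).
- ctrl.camera(name): name is "side" or "top"; returns a dict with "color" (480x640x3 uint8, red, green, blue), "range_z" (480x640 float32, m along the optical axis (not along the pixel's ray), 0 where there is no reading), "K" (3x3 intrinsics, pixels), "pose" (4x4, takes a point from camera to world coordinates). Camera axes: x right, y down, z forward; pixel columns grow to the right and rows downward; lengths in m; the calibration is good to about 2 mm. A picture is of the moment at which its call begins.
- ctrl.hand_in(): hands the job in; it is judged then, once.
The state is a dict: "time_s": time; "q": joint angles; "dq": joint speeds; "joint_efforts": joint torques, N m; "eef_pos": TCP position; "eef_rot": TCP orientation; "wrist_force": force on the tool from outside, world axes, zero at the start; "torque": the same for the moment, N m; "opening": opening from 0.0 (shut) to 1.0 (fully open); "grasp_force": force on a finger pad.
Only numpy, scipy, OpenCV 4.12 (cv2) and the standard library are available. Lean on these libraries where they do the work, as an engineer would, in place of code of your own. Each camera call takes 0.05 s, during which the arm holds its last target. There are 200 camera calls.

### The job

Put the trinket tins away for the night: slide every open aluminium tin across the dresser top onto the leather mat until it comes up against the oak rail, without lifting or tipping it or shoving it hard into the rail, and set a lid on each so that it sits seated and level. Leave the watch, ring cone and comb in the white tray alone; a spare lid may stay where it is.

Things in the scene. Friction and masses are not known exactly. Their poses are not given: they have to be found in the camera images.
- mat: dark leather mat lying flat on the dresser top (fixed; 112 x 460 mm, under 1 mm thick, no step to slide over) with an oak stop rail along its far long edge, 460 mm long, 16 mm thick and 18 mm tall. Origin: middle of the rail's near face, on the dresser top (z = 0). +x points across the mat into the rail, +y along the rail, so the mat covers x from -112 to 0 mm and y from -230 to 230 mm.
- tin1: round, shallow, open aluminium tin with a grey lining: 92 mm outer diameter, 24 mm tall, wall 3 mm, floor 3 mm (inside 86 mm diameter, 21 mm deep), 160 g; too wide for the gripper but fingertips fit inside. Origin: centre of the underside, z up. Three or four of the four tins are present. Centre of a tin that touches the rail: 46 mm in front of the rail's face.
- tin2: round, shallow, open aluminium tin with a grey lining: 92 mm outer diameter, 24 mm tall, wall 3 mm, floor 3 mm (inside 86 mm diameter, 21 mm deep), 160 g; too wide for the gripper but fingertips fit inside. Origin: centre of the underside, z up. Three or four of the four tins are present. Centre of a tin that touches the rail: 46 mm in front of the rail's face.
- tin3: round, shallow, open aluminium tin with a grey lining: 92 mm outer diameter, 24 mm tall, wall 3 mm, floor 3 mm (inside 86 mm diameter, 21 mm deep), 160 g; too wide for the gripper but fingertips fit inside. Origin: centre of the underside, z up. Three or four of the four tins are present. Centre of a tin that touches the rail: 46 mm in front of the rail's face.
- tin4: round, shallow, open aluminium tin with a grey lining: 92 mm outer diameter, 24 mm tall, wall 3 mm, floor 3 mm (inside 86 mm diameter, 21 mm deep), 160 g; too wide for the gripper but fingertips fit inside. Origin: centre of the underside, z up. Three or four of the four tins are present. Centre of a tin that touches the rail: 46 mm in front of the rail's face.
- lid1: round aluminium lid, 90 g, fits any tin: a tapered plug below (74 to 81 mm diameter, 5 mm deep), then a 92 mm flange 4 mm thick, then an upright oak knob in the middle, 16 mm diameter and 20 mm tall (29 mm overall). Origin: centre of the plug's underside, z up along the knob. Seated on a tin, its origin is 19 mm above the tin's origin. Four lids are always present; starts lying plug down.
- lid2: round aluminium lid, 90 g, fits any tin: a tapered plug below (74 to 81 mm diameter, 5 mm deep), then a 92 mm flange 4 mm thick, then an upright oak knob in the middle, 16 mm diameter and 20 mm tall (29 mm overall). Origin: centre of the plug's underside, z up along the knob. Seated on a tin, its origin is 19 mm above the tin's origin. Four lids are always present; starts lying plug down.
- lid3: round aluminium lid, 90 g, fits any tin: a tapered plug below (74 to 81 mm diameter, 5 mm deep), then a 92 mm flange 4 mm thick, then an upright oak knob in the middle, 16 mm diameter and 20 mm tall (29 mm overall). Origin: centre of the plug's underside, z up along the knob. Seated on a tin, its origin is 19 mm above the tin's origin. Four lids are always present; starts lying plug down.
- lid4: round aluminium lid, 90 g, fits any tin: a tapered plug below (74 to 81 mm diameter, 5 mm deep), then a 92 mm flange 4 mm thick, then an upright oak knob in the middle, 16 mm diameter and 20 mm tall (29 mm overall). Origin: centre of the plug's underside, z up along the knob. Seated on a tin, its origin is 19 mm above the tin's origin. Four lids are always present; starts lying plug down.
- watch: bystander: steel wristwatch lying flat in the white tray behind the rail, 180 x 40 mm; origin centre of underside
- ring_cone: bystander: glass ring cone standing in the tray, 48 mm base, 80 mm tall; origin centre of underside
- comb: bystander: black plastic comb lying in the tray, 140 x 30 mm; origin centre of underside

How it is judged:
On the way:
1. every tin present stands on the mat against the rail (gap under 4 mm), all at once (x of tin1 in the frame of mat between -0.05 and -0.04 m and y of tin1 in the frame of mat between -0.184 and 0.184 m and angle between each of tin1, tin2, tin3, tin4's own z axis and vertical below 0.03 rad and height (world z) of each of tin1, tin2, tin3, tin4 below 0.004 m and x of tin2 in the frame of mat between -0.05 and -0.04 m and y of tin2 in the frame of mat between -0.184 and 0.184 m and x of tin3 in the frame of mat between -0.05 and -0.04 m and y of tin3 in the frame of mat between -0.184 and 0.184 m and x of tin4 in the frame of mat between -0.05 and -0.04 m and y of tin4 in the frame of mat between -0.184 and 0.184 m), for 0.2 s.
At the end, for the whole second after the job is handed in: Every tin present lies flat on the mat, under 4 mm from the rail, its centre within 184 mm of the rail's middle, with a lid on it: plug inside the rim, centred within 6 mm, origin 16 to 21.5 mm above the tin's, within 0.04 rad of parallel. All at rest; spare lids may lie anywhere (all of step 1 and linear speed of each of tin1, tin2, tin3, tin4, lid1, lid2, lid3, lid4 below 0.01 m/s and ((horizontal distance between tin1 and lid1 below 0.006 m and z of lid1 in the frame of tin1 between 0.016 and 0.0215 m and angle between the z axis of lid1 and the z axis of tin1, either way round below 0.04 rad and angle between lid1's own z axis and vertical below 0.06 rad) or (horizontal distance between tin1 and lid2 below 0.006 m and z of lid2 in the frame of tin1 between 0.016 and 0.0215 m and angle between the z axis of lid2 and the z axis of tin1, either way round below 0.04 rad and angle between lid2's own z axis and vertical below 0.06 rad) or (horizontal distance between tin1 and lid3 below 0.006 m and z of lid3 in the frame of tin1 between 0.016 and 0.0215 m and angle between the z axis of lid3 and the z axis of tin1, either way round below 0.04 rad and angle between lid3's own z axis and vertical below 0.06 rad) or (horizontal distance between tin1 and lid4 below 0.006 m and z of lid4 in the frame of tin1 between 0.016 and 0.0215 m and angle between the z axis of lid4 and the z axis of tin1, either way round below 0.04 rad and angle between lid4's own z axis and vertical below 0.06 rad)) and ((horizontal distance between tin2 and lid1 below 0.006 m and z of lid1 in the frame of tin2 between 0.016 and 0.0215 m and angle between the z axis of lid1 and the z axis of tin2, either way round below 0.04 rad and angle between lid1's own z axis and vertical below 0.06 rad) or (horizontal distance between tin2 and lid2 below 0.006 m and z of lid2 in the frame of tin2 between 0.016 and 0.0215 m and angle between the z axis of lid2 and the z axis of tin2, either way round below 0.04 rad and angle between lid2's own z axis and vertical below 0.06 rad) or (horizontal distance between tin2 and lid3 below 0.006 m and z of lid3 in the frame of tin2 between 0.016 and 0.0215 m and angle between the z axis of lid3 and the z axis of tin2, either way round below 0.04 rad and angle between lid3's own z axis and vertical below 0.06 rad) or (horizontal distance between tin2 and lid4 below 0.006 m and z of lid4 in the frame of tin2 between 0.016 and 0.0215 m and angle between the z axis of lid4 and the z axis of tin2, either way round below 0.04 rad and angle between lid4's own z axis and vertical below 0.06 rad)) and ((horizontal distance between tin3 and lid1 below 0.006 m and z of lid1 in the frame of tin3 between 0.016 and 0.0215 m and angle between the z axis of lid1 and the z axis of tin3, either way round below 0.04 rad and angle between lid1's own z axis and vertical below 0.06 rad) or (horizontal distance between tin3 and lid2 below 0.006 m and z of lid2 in the frame of tin3 between 0.016 and 0.0215 m and angle between the z axis of lid2 and the z axis of tin3, either way round below 0.04 rad and angle between lid2's own z axis and vertical below 0.06 rad) or (horizontal distance between tin3 and lid3 below 0.006 m and z of lid3 in the frame of tin3 between 0.016 and 0.0215 m and angle between the z axis of lid3 and the z axis of tin3, either way round below 0.04 rad and angle between lid3's own z axis and vertical below 0.06 rad) or (horizontal distance between tin3 and lid4 below 0.006 m and z of lid4 in the frame of tin3 between 0.016 and 0.0215 m and angle between the z axis of lid4 and the z axis of tin3, either way round below 0.04 rad and angle between lid4's own z axis and vertical below 0.06 rad)) and ((horizontal distance between tin4 and lid1 below 0.006 m and z of lid1 in the frame of tin4 between 0.016 and 0.0215 m and angle between the z axis of lid1 and the z axis of tin4, either way round below 0.04 rad and angle between lid1's own z axis and vertical below 0.06 rad) or (horizontal distance between tin4 and lid2 below 0.006 m and z of lid2 in the frame of tin4 between 0.016 and 0.0215 m and angle between the z axis of lid2 and the z axis of tin4, either way round below 0.04 rad and angle between lid2's own z axis and vertical below 0.06 rad) or (horizontal distance between tin4 and lid3 below 0.006 m and z of lid3 in the frame of tin4 between 0.016 and 0.0215 m and angle between the z axis of lid3 and the z axis of tin4, either way round below 0.04 rad and angle between lid3's own z axis and vertical below 0.06 rad) or (horizontal distance between tin4 and lid4 below 0.006 m and z of lid4 in the frame of tin4 between 0.016 and 0.0215 m and angle between the z axis of lid4 and the z axis of tin4, either way round below 0.04 rad and angle between lid4's own z axis and vertical below 0.06 rad))); the robot touches nothing.
It fails at once if a tin is lifted more than 20 mm off the dresser top (height (world z) of any of tin1, tin2, tin3, tin4 above 0.02 m).
It fails at once if a tin is tipped by more than 0.4 rad (23 degrees) (angle between any of tin1, tin2, tin3, tin4's own z axis and vertical above 0.4 rad).
It fails at once if the fingers press a tin against the rail with more than 30 N ((contact force between the fingers and tin1 above 30 N and contact force between tin1 and mat above 30 N) or (contact force between the fingers and tin2 above 30 N and contact force between tin2 and mat above 30 N) or (contact force between the fingers and tin3 above 30 N and contact force between tin3 and mat above 30 N) or (contact force between the fingers and tin4 above 30 N and contact force between tin4 and mat above 30 N)).
It fails at once if the watch, ring cone or comb in the tray is moved more than 20 mm (distance of any of watch, ring_cone, comb from where it was at the start of the episode above 0.02 m).
Of tin1, tin2, tin3, tin4 only 3 to 4 are there at a start; the rules pass over those that are not, and their reading is None.
At some moment in a run one of tin1, tin2, tin3, tin4, lid1, lid2, lid3, lid4 may be knocked a few centimetres aside while the robot is not near it.
Once in a run the grip may slacken for a moment while it holds something.
It also fails if it takes over 210 s, if anything falls off the work surface, if the arm or the gripper's body presses on something with over 40 N, if the wrist force passes 120 N, or if a joint passes its speed limit or range.

## Working session

There is one attempt and no reset: what is moved stays moved. The work goes in short steps, Python scripts to look and compute and a shell command to move; the robot and the scene stay as the last step left them, time stands still between calls to the robot, and variables do not carry over. Pictures are saved under pics/ and viewed, at most 14 in all, crops included, and the job is handed in when it is done.

```bash
ls; mkdir -p pics
python3 - <<'E'
from bench import ctrl
import cv2,numpy as np
o=ctrl.get_obs();print({k:np.round(v,3) for k,v in o.items()})
for n in("top","side"):
    c=ctrl.camera(n);cv2.imwrite(f"pics/{n}0.png",c["color"][:,:,::-1]);print(n,np.round(c["K"],1).tolist(),np.round(c["pose"],3).tolist())
    np.savez(f"{n}0.npz",**c)
E
```

```text
pics
{'time_s': np.float64(0.0), 'q': array([ 0.904,  0.182,  1.608, -0.   ,  1.354, -0.206]), 'dq': array([ 0.   , -0.001, -0.001,  0.002,  0.001,  0.001]), 'joint_efforts': array([ 0.0000e+00, -4.4487e+01, -3.5135e+01, -0.0000e+00,  9.0000e-03,
        0.0000e+00]), 'eef_pos': array([0.255, 0.515, 0.238]), 'eef_rot': array([-0.   ,  0.228,  0.974, -0.001]), 'wrist_force': array([ 0.458, -0.712, -0.433]), 'torque': array([-0.001, -0.027,  0.023]), 'grasp_force': np.float64(0.0), 'opening': np.float64(1.003)}
top [[510.3, 0.0, 317.8], [0.0, 510.3, 244.6], [0.0, 0.0, 1.0]] [[0.02, -0.982, 0.188, 0.392], [-1.0, -0.02, -0.001, 0.013], [0.004, -0.188, -0.982, 1.208], [0.0, 0.0, 0.0, 1.0]]
side [[454.2, 0.0, 329.5], [0.0, 454.2, 233.6], [0.0, 0.0, 1.0]] [[-0.986, -0.124, 0.109, 0.508], [-0.165, 0.731, -0.662, 0.594], [0.002, -0.671, -0.742, 0.692], [0.0, 0.0, 0.0, 1.0]]
```

View pics/top0.png

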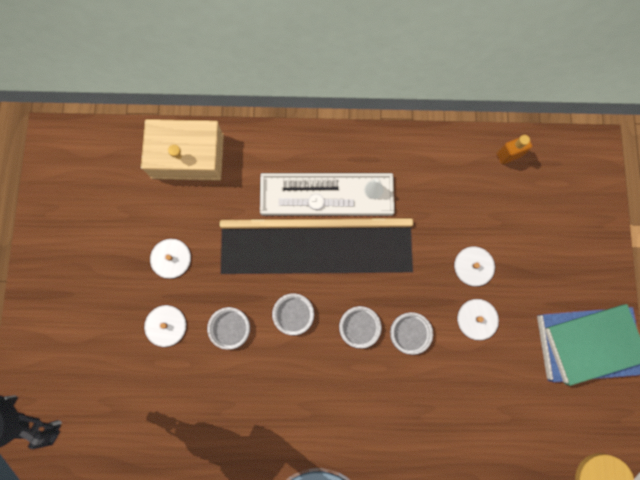

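View pics/side0.png

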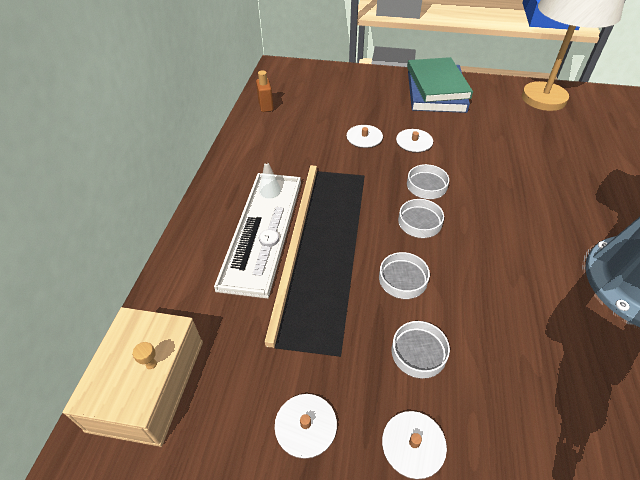

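The top view shows four tins near (228,328), (294,314), (360,327) and (412,333). The lids are at (170,258), (165,326), (474,266) and (478,319), and the rail's near edge is around row 228, columns 220–413. The side view shows the same layout.

```bash
cat > see.py <<'E'
import cv2,numpy as np
from bench import ctrl
from scipy.optimize import least_squares
def cast(c,uv,z):
    uv=np.asarray(uv,float).reshape(-1,2); P=c["pose"]
    d=np.c_[uv,np.ones(len(uv))]@np.linalg.inv(c["K"]).T@P[:3,:3].T
    return P[:3,3]+d*((z-P[2,3])/d[:,2])[:,None]
def discs(c,zl=.009,zt=.024):
    """list (kind, contour, centre) - far-side arc of the outline fitted with a 46 mm circle"""
    hsv=cv2.cvtColor(c["color"],cv2.COLOR_RGB2HSV)
    m=((hsv[...,1]<70)&(hsv[...,2]>70)).astype(np.uint8)
    m=cv2.morphologyEx(m,cv2.MORPH_OPEN,np.ones((3,3)))
    out=[]
    for k in cv2.findContours(m,cv2.RETR_EXTERNAL,cv2.CHAIN_APPROX_NONE)[0]:
        if len(k)<60: continue
        p=cast(c,k,.015)[:,:2]; (x,y),r=cv2.minEnclosingCircle(p.astype(np.float32))
        if not .040<r<.056 or cv2.contourArea(k)<.6*np.pi*np.prod(cv2.minAreaRect(k)[1])/4: continue
        mm=np.zeros(m.shape,np.uint8); cv2.drawContours(mm,[k],-1,1,-1)
        kind="lid" if np.median(hsv[...,2][mm>0])>200 else "tin"
        out.append((kind,k,fit(c,k,zl if kind=="lid" else zt)))
    return out
def fit(c,k,z):
    p=cast(c,k,z)[:,:2]; cam=c["pose"][:2,3]; c0=p.mean(0)
    p=p[(p-c0)@(c0-cam)>0]
    s=least_squares(lambda v:np.hypot(*(p-v).T)-.046,c0,loss="soft_l1",f_scale=.001)
    return s.x
def both(show=True):
    T,S=ctrl.camera("top"),ctrl.camera("side"); t,s=discs(T),discs(S); R=[]
    for kind,k,x in t:
        b=[q for q in s if q[0]==kind and np.hypot(*(q[2]-x))<.03]
        g=None
        if b:
            hs=np.linspace(-.01,.05,61); g=min(hs,key=lambda h:np.hypot(*(fit(T,k,h)-fit(S,b[0][1],h))))
        y=b[0][2] if b else [np.nan]*2; R.append((kind,x,y))
        if show: print(kind,"top",np.round(x*1e3,1),"side",np.round(np.array(y)*1e3,1),"height",g)
    return T,S,R
E
python3 - <<'E'
from see import *
T,S,R=both()
for c,n in((T,"top"),(S,"side")):
    h=cv2.cvtColor(c["color"],cv2.COLOR_RGB2HSV)
    # mat: dark ; rail: yellow, light
    for nm,m,z in(("mat",h[...,2]<45,0),("rail",(h[...,0]>12)&(h[...,0]<28)&(h[...,2]>150)&(h[...,1]>70),.018)):
        m=m.astype(np.uint8)
        for k in cv2.findContours(m,cv2.RETR_EXTERNAL,cv2.CHAIN_APPROX_NONE)[0]:
            r=cv2.minAreaRect(cast(c,k,z)[:,:2].astype(np.float32))
            if max(r[1])>.3: print(n,nm,np.round(cv2.boxPoints(r)*1e3,1).tolist())
E
```

```text
tin top [ 416.9 -207.7] side [nan nan] height None
tin top [421. 217.] side [420.6 214.7] height 0.026999999999999996
tin top [429.  -89.8] side [nan nan] height None
lid top [423.5 366.2] side [423.3 363.3] height 0.013
lid top [ 452.6 -365.5] side [ 453.3 -360.3] height 0.004
tin top [456.5  69.1] side [455.3  67.5] height 0.026000000000000002
lid top [ 578.4 -361.7] side [ 578.  -357.3] height 0.004999999999999999
lid top [582.3 365.9] side [581.  363.2] height 0.013
top rail [[656.7000122070312, 249.89999389648438], [670.2999877929688, -214.6999969482422], [690.7999877929688, -214.10000610351562], [677.2000122070312, 250.5]]
side mat [[646.2000122070312, 244.1999969482422], [656.9000244140625, -213.89999389648438], [671.7999877929688, -213.60000610351562], [661.0, 244.60000610351562]]
side rail [[657.0, 254.3000030517578], [672.5999755859375, -212.0], [689.4000244140625, -211.39999389648438], [673.9000244140625, 254.89999389648438]]
side rail [[-53.599998474121094, -591.5], [26.899999618530273, -840.4000244140625], [337.29998779296875, -740.0], [256.79998779296875, -491.1000061035156]]
side rail [[78.0, -1101.5], [92.0999984741211, -1290.300048828125], [477.70001220703125, -1261.5999755859375], [463.6000061035156, -1072.800048828125]]
side rail [[-23.899999618530273, -973.5999755859375], [-23.299999237060547, -1198.300048828125], [691.5999755859375, -1196.300048828125], [691.0, -971.7000122070312]]
```

```bash
cat > to.py <<'E'
# python3 to.py x y z [m]: shares from the present TCP to a target (mm; m = mat frame), and state
import sys,numpy as np
from bench import ctrl
from scipy.spatial.transform import Rotation as Ro
O=np.array([667,19.5]);A=.031
M=np.array([[np.cos(A),-np.sin(A)],[np.sin(A),np.cos(A)]])  # mat->world
def mat(w): return (np.asarray(w)-O)@M
def world(m): return M@np.asarray(m)+O
if __name__=="__main__":
    o=ctrl.get_obs();p=o["eef_pos"]*1e3;q=o["eef_rot"];R=Ro.from_quat([q[1],q[2],q[3],q[0]]).as_matrix()
    yaw=np.arctan2(R[1,0],R[0,0]);tw=(yaw-(np.pi+A)+np.pi/2)%np.pi-np.pi/2
    print("t",round(o["time_s"],2),"tcp",p.round(1),"mat",mat(p[:2]).round(1),"twist to align",round(tw/1.5,3),"F",o["wrist_force"].round(1),"open",round(o["opening"]*85.4,1),"grasp",round(o["grasp_force"],1))
    if len(sys.argv)>3:
        t=np.array([float(a) for a in sys.argv[1:4]])
        if "m" in sys.argv: t[:2]=world(t[:2])
        print("shares",(R.T@(t-p)/200).round(3))
E
python3 -m handwheel '[[[0,0,0,-0.11],[0,0,0,-0.22],[0,0,0,-0.327],[0,0,0,-0.327],[0,0,0,-0.327]]]' 40
python3 to.py 421 215.8 80; python3 -c "
from to import *
for w in((421,215.8),(456,68.3),(429,-89),(417,-205)):print(mat(w))"
```

```text
time_s: 0.82
eef_pos: [0.2556, 0.515, 0.2392]
eef_rot: [-0.0, -0.013, 1.0, -0.0]
wrist_force: [0.4, 0.4, 0.1]
opening: 0.468
grasp_force: 0.0
t 0.82 tcp [255.6 515.  239.2] mat [-395.8  508. ] twist to align -0.003 F [0.4 0.4 0.1] open 40.0 grasp 0.0
shares [-0.787 -1.517  0.796]
[-239.79748108  203.83046403]
[-209.38606491   55.31650588]
[-241.24861146 -101.07105158]
[-256.83826999 -216.64337762]
```

```bash
python3 -m handwheel '[[[-0.2,-0.25,0,0],[-0.4,-0.5,0,0],[-0.6,-0.75,0.1,0],[-0.787,-1,0.1,0],[-0.787,-1,0.1,0]]]' >/dev/null
python3 -m handwheel '[[[0,-0.25,0.2,0],[0,-0.517,0.45,0],[0,-0.517,0.69,0],[0,-0.517,0.69,0],[0,-0.517,0.69,0]]]' >/dev/null
python3 to.py 421 215.8 18
python3 - <<'E'
from see import *
both()
c=ctrl.camera("side");cv2.imwrite("pics/s1.png",cv2.resize(c["color"][200:440,300:560,::-1],None,fx=2.3,fy=2.3))
E
```

```text
t 2.08 tcp [423.1 217.7  83. ] mat [-237.7  205.6] twist to align -0.001 F [0.2 0.1 0.2] open 40.5 grasp 0.0
shares [ 0.011 -0.009  0.325]
tin top [ 416.9 -207.8] side [nan nan] height None
tin top [429.1 -89.8] side [nan nan] height None
lid top [ 452.6 -365.5] side [nan nan] height None
tin top [456.6  69. ] side [458.6  69.2] height 0.023
lid top [ 578.4 -361.7] side [ 578.  -357.3] height 0.004999999999999999
lid top [582.3 365.9] side [581.1 363.3] height 0.011999999999999999
```

View pics/s1.png

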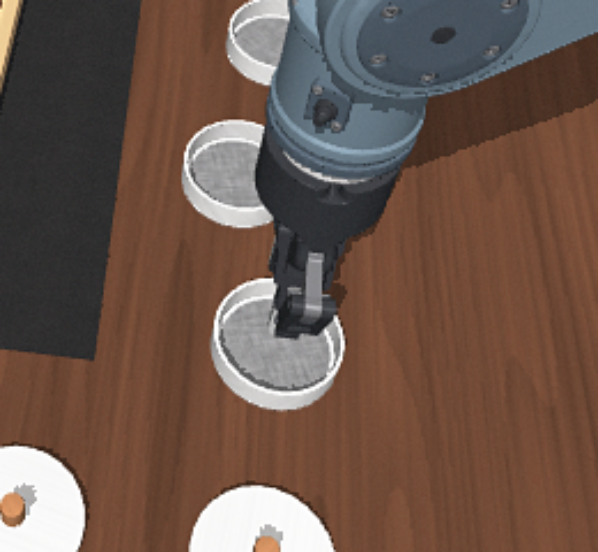

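The fingers hang over the near-left tin, which sits around crop pixel (280,345), so I'll go down into it.

```bash
python3 -m handwheel '[[[0.01,-0.01,0.08,0],[0.01,-0.01,0.16,0],[0.01,-0.01,0.24,0],[0.01,-0.01,0.28,0],[0.01,-0.01,0.325,0],[0.01,-0.01,0.325,0],[0.01,-0.01,0.325,0]]]' >/dev/null; python3 to.py -40 160 16 m
python3 -m handwheel '[[[0,0,0,0],[0,0,0,0],[0,0,0,0]]]' 50 > /dev/null; python3 to.py -60 160 16 m
```

```text
t 3.1 tcp [420.4 214.5  16.5] mat [-240.4  202.5] twist to align -0.001 F [ 0.2 -0.  -0.8] open 40.2 grasp 0.0
shares [-1.002 -0.211  0.003]
t 3.48 tcp [420.2 214.4  16.5] mat [-240.6  202.5] twist to align -0.001 F [-0.5 -0.3 -0.3] open 50.2 grasp 0.0
shares [-0.903 -0.211  0.003]
```

```bash
python3 -m handwheel '[[[-0.06,-0.03,0.015,0],[-0.16,-0.06,0.015,0],[-0.26,-0.1,0.015,0],[-0.36,-0.14,0.015,0],[-0.46,-0.18,0.015,0],[-0.56,-0.21,0.015,0],[-0.66,-0.21,0.015,0],[-0.76,-0.21,0.015,0],[-0.84,-0.21,0.015,0],[-0.88,-0.21,0.015,0]]]' ; python3 to.py -40 160 13 m
python3 - <<'E'
from see import *
T,S,R=both()
c=S;cv2.imwrite("pics/s2.png",cv2.resize(c["color"][200:400,220:450,::-1],None,fx=2.6,fy=2.6))
E
```

```text
time_s: 4.72
eef_pos: [0.5982, 0.177, 0.0129]
eef_rot: [-0.0, -0.015, 1.0, -0.0]
wrist_force: [-2.3, -0.3, 0.1]
opening: 0.59
grasp_force: 1.1
t 4.72 tcp [598.2 177.   12.9] mat [-63.8 159.6] twist to align -0.001 F [-2.3 -0.3  0.1] open 50.4 grasp 1.1
shares [-0.119  0.002 -0.001]
tin top [ 417.  -207.8] side [nan nan] height None
tin top [429.  -88.4] side [nan nan] height None
lid top [ 452.6 -365.4] side [nan nan] height None
tin top [456.5  69.1] side [455.3  67.5] height 0.026000000000000002
lid top [ 578.4 -361.7] side [nan nan] height None
```

View pics/s2.png

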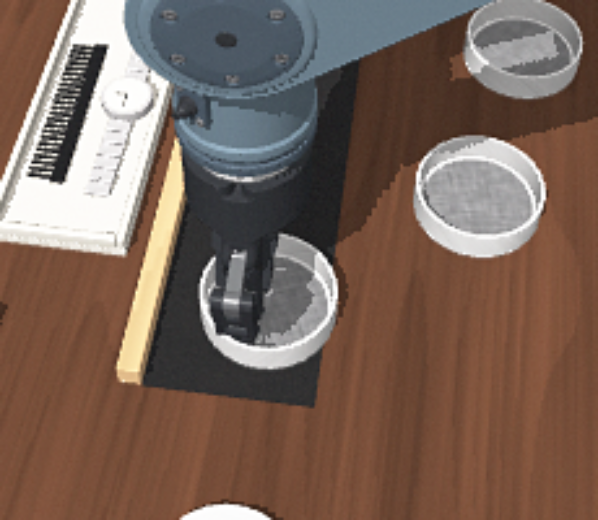

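```bash
python3 -m handwheel '[[[-0.015,0,0,0],[-0.03,0,0,0],[-0.045,0,0,0],[-0.06,0,0,0],[-0.06,0,0,0]]]' >/dev/null; python3 to.py
python3 - <<'E'
from see import *
T=ctrl.camera("top");S=ctrl.camera("side")
cv2.imwrite("pics/s3.png",np.hstack([cv2.resize(c["color"][a:a+100,b:b+100,::-1],None,fx=4,fy=4) for c,a,b in((T,210,200),(S,270,250))]))
E
```

```text
t 5.45 tcp [609.6 178.   13.4] mat [-52.4 160.2] twist to align -0.001 F [ 0.4 -0.  -0.4] open 50.0 grasp 0.2
```

View pics/s3.png

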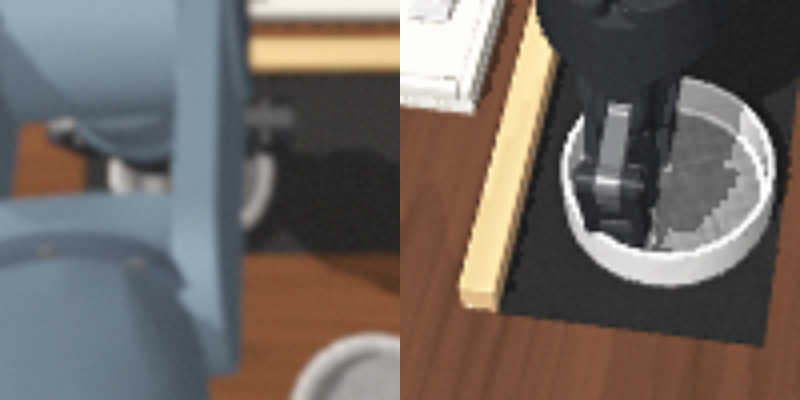

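```bash
python3 -m handwheel '[[[-0.01,0,0,0],[-0.02,0,0,0],[-0.03,0,0,0],[-0.04,0,0,0],[-0.04,0,0,0]]]' |grep -E "eef_pos|force"
python3 -m handwheel '[[[-0.005,0,0,0],[-0.005,0,0,0]]]'|grep -E "eef_pos|force"
python3 -m handwheel '[[[-0.005,0,0,0],[-0.005,0,0,0]]]'|grep -E "eef_pos|force"; python3 to.py
```

```text
eef_pos: [0.6176, 0.1782, 0.0133]
wrist_force: [-1.6, 0.6, 0.1]
grasp_force: 0.5
eef_pos: [0.6183, 0.1783, 0.0133]
wrist_force: [-1.2, 0.5, 0.4]
grasp_force: 0.7
eef_pos: [0.6193, 0.1783, 0.0133]
wrist_force: [-0.9, -0.2, 0.4]
grasp_force: 0.7
t 6.67 tcp [619.3 178.3  13.3] mat [-42.7 160.2] twist to align -0.001 F [-0.9 -0.2  0.4] open 49.9 grasp 0.7
```

```bash
for i in 1; do python3 -m handwheel '[[[-0.005,0,0,0],[-0.005,0,0,0]]]'|grep -E "eef_pos|wrist"
python3 -m handwheel '[[[-0.005,0,0,0],[-0.005,0,0,0]]]'|grep -E "eef_pos|wrist";python3 -m handwheel '[[[-0.005,0,0,0],[-0.005,0,0,0]]]'|grep -E "eef_pos|wrist"; done; python3 to.py
```

```text
eef_pos: [0.6203, 0.1783, 0.0133]
wrist_force: [-1.1, -0.3, 0.0]
eef_pos: [0.6214, 0.1784, 0.0133]
wrist_force: [-1.5, 0.0, 0.6]
eef_pos: [0.6223, 0.1784, 0.0133]
wrist_force: [-1.0, -0.2, -0.3]
t 7.42 tcp [622.3 178.4  13.3] mat [-39.7 160.2] twist to align -0.001 F [-1.  -0.2 -0.3] open 49.7 grasp 0.7
```

```bash
python3 -m handwheel '[[[-0.005,0,0,0],[-0.005,0,0,0]]]'|grep -E "eef_pos|wrist"
python3 -m handwheel '[[[-0.005,0,0,0],[-0.005,0,0,0]]]'|grep -E "eef_pos|wrist"; python3 to.py
python3 - <<'E'
from see import *
S=ctrl.camera("side")
cv2.imwrite("pics/s4.png",cv2.resize(S["color"][270:370,250:350,::-1],None,fx=5,fy=5,interpolation=cv2.INTER_CUBIC))
E
```

```text
eef_pos: [0.6234, 0.1784, 0.0133]
wrist_force: [-2.0, -0.2, 0.9]
eef_pos: [0.6244, 0.1784, 0.0133]
wrist_force: [-0.9, 0.3, 1.0]
t 7.92 tcp [624.4 178.4  13.3] mat [-37.7 160.2] twist to align -0.001 F [-0.9  0.3  1. ] open 50.1 grasp 0.7
```

View pics/s4.png

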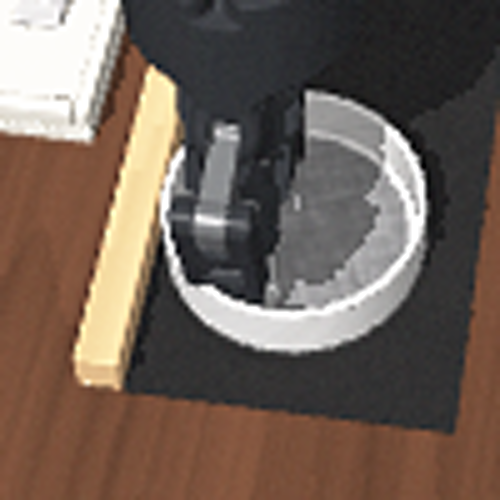

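The tin's front rim (pixel 162,215) is nearly at the rail's near edge, so I'll keep creeping.

```bash
python3 -m handwheel '[[[-0.005,0,0,0],[-0.005,0,0,0]]]'|grep -E "eef_pos|wrist"
python3 -m handwheel '[[[-0.004,0,0,0],[-0.004,0,0,0]]]'|grep -E "eef_pos|wrist"; python3 to.py
```

```text
eef_pos: [0.6253, 0.1784, 0.0133]
wrist_force: [-1.1, -0.7, -0.3]
eef_pos: [0.6258, 0.1785, 0.0132]
wrist_force: [-2.1, 0.2, 0.8]
t 8.47 tcp [625.8 178.5  13.2] mat [-36.3 160.2] twist to align -0.001 F [-2.1  0.2  0.8] open 50.3 grasp 1.4
```

```bash
python3 -m handwheel '[[[-0.004,0,0,0],[-0.004,0,0,0]]]'|grep -E "eef_pos|wrist"; python3 to.py
```

```text
eef_pos: [0.6261, 0.1785, 0.0131]
wrist_force: [-5.0, -0.1, 1.8]
t 8.72 tcp [626.1 178.5  13.1] mat [-36.  160.2] twist to align -0.001 F [-5.  -0.1  1.8] open 49.8 grasp 2.6
```

```bash
python3 -m handwheel '[[[-0.004,0,0,0],[-0.004,0,0,0]]]'|grep -E "eef_pos|wrist"; python3 to.py
```

```text
eef_pos: [0.6263, 0.1786, 0.0129]
wrist_force: [-7.1, -0.9, 5.2]
t 8.97 tcp [626.3 178.6  12.9] mat [-35.8 160.2] twist to align -0.001 F [-7.1 -0.9  5.2] open 50.0 grasp 3.7
```

```bash
python3 -m handwheel '[[[0.015,0,0,0],[0.035,0,0,0],[0.035,0,0,0],[0.035,0,-0.1,0],[0.035,0,-0.22,0],[0.035,0,-0.34,0],[0.035,0,-0.34,0]]]' 40 |grep wrist
python3 -m handwheel '[[[0.2,-0.13,0,0],[0.4,-0.26,0,0],[0.6,-0.39,0,0],[0.8,-0.525,0,0],[0.8,-0.525,0,0]]]' |grep wrist
python3 to.py 456 68.3 16
python3 - <<'E'
from see import *;from to import mat
T,S,R=both()
for r in R:print(r[0],mat(r[1]*1e3).round(1),mat(np.array(r[2])*1e3).round(1))
E
```

```text
wrist_force: [0.1, -0.3, 0.0]
wrist_force: [1.0, 0.6, 0.2]
t 10.47 tcp [460.3  67.7  80.1] mat [-205.2   54.6] twist to align -0.002 F [1.  0.6 0.2] open 39.8 grasp 0.0
shares [0.02  0.003 0.32 ]
tin top [ 417.7 -207.1] side [nan nan] height None
tin top [429.4 -88.9] side [nan nan] height None
lid top [423.5 366.2] side [423.3 363.2] height 0.013
lid top [ 452.6 -365.5] side [nan nan] height None
lid top [ 578.5 -361.8] side [ 578.  -357.3] height 0.004999999999999999
lid top [582.3 365.9] side [581.1 363.3] height 0.013
tin [-256.2 -218.8] [nan nan]
tin [-240.8 -101. ] [nan nan]
lid [-232.6  354.1] [-232.9  351.1]
lid [-226.2 -378.1] [nan nan]
lid [-100.3 -378.3] [-100.6 -373.8]
lid [-73.9 348.8] [-75.2 346.3]
```

```bash
python3 -m handwheel '[[[0.02,0,0.08,0],[0.02,0,0.16,0],[0.02,0,0.24,0],[0.02,0,0.3,0],[0.02,0,0.33,0],[0.02,0,0.33,0]]]' |grep wrist
python3 -m handwheel '[[[0,0,0,0],[0,0,0,0],[0,0,0,0]]]' 50 > /dev/null; python3 to.py -44 53 13 m
```

```text
wrist_force: [0.9, 0.5, -0.1]
t 11.7 tcp [460.1  68.4  15.6] mat [-205.3   55.3] twist to align -0.001 F [ 0.7 -0.9 -0.2] open 50.3 grasp 0.5
shares [-0.806 -0.01   0.014]
```

```bash
python3 -m handwheel '[[[-0.06,0,0.015,0],[-0.16,0,0.015,0],[-0.26,0,0.015,0],[-0.36,0,0.015,0],[-0.46,0,0.015,0],[-0.56,-0.01,0.015,0],[-0.66,-0.01,0.015,0],[-0.74,-0.01,0.015,0],[-0.78,-0.01,0.015,0],[-0.80,-0.01,0.015,0]]]' |grep wrist
python3 -m handwheel '[[[-0.005,0,0,0],[-0.01,0,0,0]]]'|grep -E "eef_pos|wrist"
python3 -m handwheel '[[[-0.005,0,0,0],[-0.01,0,0,0]]]'|grep -E "eef_pos|wrist"; python3 to.py
```

```text
wrist_force: [-3.0, 0.5, 1.9]
eef_pos: [0.6214, 0.0714, 0.0121]
wrist_force: [-1.3, 0.4, -1.4]
eef_pos: [0.6237, 0.0714, 0.0122]
wrist_force: [0.4, 0.1, -1.5]
t 13.45 tcp [623.7  71.4  12.2] mat [-41.7  53.2] twist to align -0.001 F [ 0.4  0.1 -1.5] open 49.9 grasp 2.2
```

```bash
python3 -m handwheel '[[[-0.005,0,0,0],[-0.005,0,0,0]]]'|grep -E "wrist"; python3 -m handwheel '[[[-0.005,0,0,0],[-0.005,0,0,0]]]'|grep -E "wrist"; python3 to.py
```

```text
wrist_force: [-0.2, 0.4, -2.0]
wrist_force: [-1.0, 1.1, -2.2]
t 13.95 tcp [625.9  71.4  12.3] mat [-39.5  53.2] twist to align -0.001 F [-1.   1.1 -2.2] open 49.9 grasp 1.8
```

```bash
python3 -m handwheel '[[[-0.005,0,0,0],[-0.005,0,0,0]]]'|grep -E "wrist"; python3 -m handwheel '[[[-0.005,0,0,0],[-0.005,0,0,0]]]'|grep -E "wrist"; python3 to.py
```

```text
wrist_force: [-0.0, 0.7, -1.8]
wrist_force: [-0.9, 0.3, -1.1]
t 14.45 tcp [627.9  71.5  12.3] mat [-37.4  53.2] twist to align -0.001 F [-0.9  0.3 -1.1] open 49.9 grasp 1.7
```

```bash
python3 -m handwheel '[[[-0.004,0,0,0],[-0.004,0,0,0]]]'|grep -E "wrist"; python3 to.py
```

```text
wrist_force: [0.0, -0.6, -1.9]
t 14.7 tcp [628.7  71.5  12.3] mat [-36.7  53.2] twist to align -0.001 F [ 0.  -0.6 -1.9] open 50.0 grasp 1.7
```

```bash
python3 -m handwheel '[[[-0.004,0,0,0],[-0.004,0,0,0]]]'|grep -E "wrist"; python3 to.py
```

```text
wrist_force: [-0.3, 0.6, -1.2]
t 14.95 tcp [629.5  71.5  12.3] mat [-35.8  53.2] twist to align -0.001 F [-0.3  0.6 -1.2] open 49.7 grasp 1.7
```

```bash
python3 -m handwheel '[[[-0.005,0,0,0],[-0.005,0,0,0]]]'|grep -E "wrist"; python3 -m handwheel '[[[-0.004,0,0,0],[-0.004,0,0,0]]]'|grep -E "wrist"; python3 to.py
python3 - <<'E'
from see import *
S=ctrl.camera("side")
cv2.imwrite("pics/s5.png",cv2.resize(S["color"][200:320,270:390,::-1],None,fx=5,fy=5,interpolation=cv2.INTER_CUBIC))
E
```

```text
wrist_force: [-3.5, -0.8, 0.3]
wrist_force: [-5.9, -0.5, 1.8]
t 15.45 tcp [630.   71.6  12. ] mat [-35.3  53.2] twist to align -0.001 F [-5.9 -0.5  1.8] open 49.8 grasp 3.6
```

View pics/s5.png

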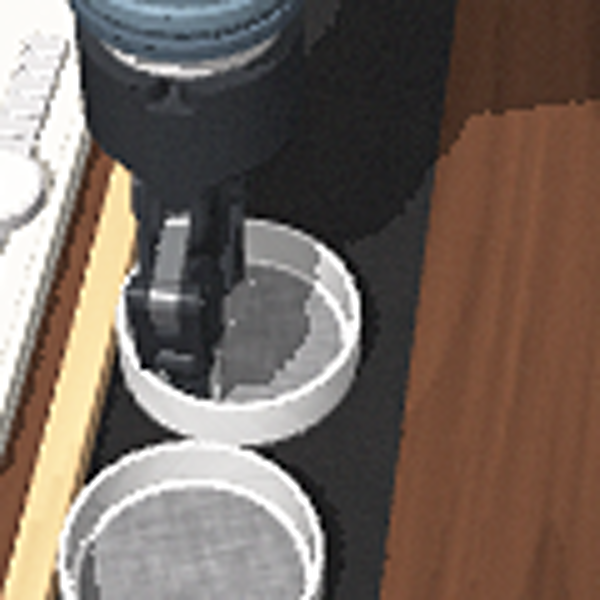

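```bash
python3 -m handwheel '[[[0.015,0,0,0],[0.035,0,0,0],[0.035,0,0,0],[0.035,0,-0.1,0],[0.035,0,-0.22,0],[0.035,0,-0.34,0],[0.035,0,-0.34,0]]]' 40 |grep wrist
python3 -m handwheel '[[[0.2,-0.15,0,0],[0.4,-0.3,0,0],[0.6,-0.45,0,0],[0.8,-0.6,0,0],[0.98,-0.765,0,0],[0.98,-0.765,0,0]]]' |grep wrist
python3 to.py -241 -100 15 m
python3 - <<'E'
from see import *;from to import mat
T,S,R=both(0)
for r in R:print(r[0],mat(r[1]*1e3).round(1),mat(np.array(r[2])*1e3).round(1))
for d in discs(S): print("side",d[0],mat(d[2]*1e3).round(1))
E
```

```text
wrist_force: [0.2, -0.2, 0.5]
wrist_force: [0.4, 0.2, -0.4]
t 17.12 tcp [430.6 -88.7  79.8] mat [-239.6 -100.8] twist to align -0.003 F [ 0.4  0.2 -0.4] open 40.2 grasp 0.0
shares [0.006 0.004 0.324]
lid [-232.6  354.1] [-232.9  351.1]
lid [-226.2 -378.1] [-226.5 -373.7]
lid [-100.3 -378.3] [-100.6 -373.8]
lid [-73.9 348.8] [-75.2 346.2]
tin [-46.4 165. ] [nan nan]
tin [-45.8  57.3] [nan nan]
side lid [-232.9  351.1]
side lid [-75.2 346.2]
side tin [-253.2 -217.7]
side lid [-226.5 -373.7]
side lid [-100.6 -373.8]
```

```bash
python3 -m handwheel '[[[0.005,0.005,0.08,0],[0.005,0.005,0.16,0],[0.005,0.005,0.24,0],[0.005,0.005,0.3,0],[0.005,0.005,0.33,0],[0.005,0.005,0.33,0]]]' |grep wrist
python3 -m handwheel '[[[0,0,0,0],[0,0,0,0],[0,0,0,0]]]' 50 |grep -E "wrist|grasp"; python3 to.py -44 -54 13 m
```

```text
wrist_force: [-0.2, 0.4, -0.6]
wrist_force: [-0.9, -0.4, 0.5]
grasp_force: 0.1
t 18.35 tcp [432.1 -86.6  14.7] mat [-238.   -98.8] twist to align -0.001 F [-0.9 -0.4  0.5] open 50.1 grasp 0.1
shares [-0.97   0.225  0.009]
```

```bash
python3 -m handwheel '[[[-0.06,0.02,0.01,0],[-0.17,0.06,0.01,0],[-0.28,0.1,0.01,0],[-0.4,0.14,0.01,0],[-0.52,0.18,0.01,0],[-0.64,0.22,0.01,0],[-0.75,0.22,0.01,0],[-0.84,0.22,0.01,0],[-0.91,0.22,0.01,0],[-0.96,0.22,0.01,0]]]' |grep wrist
python3 -m handwheel '[[[-0.005,0,0,0],[-0.01,0,0,0]]]'|grep -E "wrist"
python3 -m handwheel '[[[-0.005,0,0,0],[-0.01,0,0,0]]]'|grep -E "wrist"; python3 to.py
```

```text
wrist_force: [-3.1, 0.5, 3.1]
wrist_force: [-0.8, 1.1, -0.1]
wrist_force: [-1.9, -0.6, -0.7]
t 20.1 tcp [626.  -36.6  12.2] mat [-42.7 -54.8] twist to align -0.001 F [-1.9 -0.6 -0.7] open 50.0 grasp 1.4
```

```bash
python3 -m handwheel '[[[-0.005,0,0,0],[-0.005,0,0,0]]]'|grep -E "wrist"; python3 -m handwheel '[[[-0.005,0,0,0],[-0.005,0,0,0]]]'|grep -E "wrist"; python3 to.py
```

```text
wrist_force: [-0.7, 0.6, -1.2]
wrist_force: [0.7, 0.2, -1.3]
t 20.6 tcp [628.5 -36.5  12.3] mat [-40.2 -54.8] twist to align -0.001 F [ 0.7  0.2 -1.3] open 49.9 grasp 1.2
```

```bash
python3 -m handwheel '[[[-0.005,0,0,0],[-0.005,0,0,0]]]'|grep -E "wrist"; python3 -m handwheel '[[[-0.005,0,0,0],[-0.005,0,0,0]]]'|grep -E "wrist"; python3 to.py
```

```text
wrist_force: [0.5, 0.5, -0.6]
wrist_force: [-0.8, 1.0, -0.3]
t 21.1 tcp [630.5 -36.5  12.3] mat [-38.2 -54.8] twist to align -0.001 F [-0.8  1.  -0.3] open 49.8 grasp 1.2
```

```bash
python3 -m handwheel '[[[-0.005,0,0,0],[-0.005,0,0,0]]]'|grep -E "wrist"; python3 -m handwheel '[[[-0.004,0,0,0],[-0.004,0,0,0]]]'|grep -E "wrist"; python3 to.py
```

```text
wrist_force: [0.8, 0.5, -1.8]
wrist_force: [0.3, -0.5, -1.2]
t 21.6 tcp [632.3 -36.4  12.3] mat [-36.4 -54.8] twist to align -0.001 F [ 0.3 -0.5 -1.2] open 49.6 grasp 1.2
```

```bash
python3 -m handwheel '[[[-0.004,0,0,0],[-0.004,0,0,0]]]'|grep -E "wrist"; python3 to.py
```

```text
wrist_force: [-1.3, 0.1, -1.0]
t 21.85 tcp [632.8 -36.4  12.2] mat [-35.9 -54.8] twist to align -0.001 F [-1.3  0.1 -1. ] open 50.4 grasp 1.5
```

```bash
python3 -m handwheel '[[[-0.004,0,0,0],[-0.004,0,0,0]]]'|grep -E "wrist"; python3 to.py
```

```text
wrist_force: [-5.3, 0.4, 1.0]
t 22.1 tcp [633.1 -36.4  12.1] mat [-35.6 -54.8] twist to align -0.001 F [-5.3  0.4  1. ] open 50.0 grasp 2.5
```

```bash
python3 -m handwheel '[[[0.015,0,0,0],[0.035,0,0,0],[0.035,0,0,0],[0.035,0,-0.1,0],[0.035,0,-0.22,0],[0.035,0,-0.34,0],[0.035,0,-0.34,0]]]' 40 |grep wrist
python3 -m handwheel '[[[0.2,-0.16,0,0],[0.4,-0.32,0,0],[0.6,-0.48,0,0],[0.8,-0.64,0,0],[1,-0.81,0,0],[1,-0.81,0,0]]]' |grep wrist
python3 to.py -255 -217.5 15 m
python3 - <<'E'
from see import *;from to import mat
T,S,R=both(0)
for r in R:print(r[0],mat(r[1]*1e3).round(1),mat(np.array(r[2])*1e3).round(1))
for d in discs(S): print("side",d[0],mat(d[2]*1e3).round(1))
E
```

```text
wrist_force: [0.3, 0.1, -0.9]
wrist_force: [-0.2, 0.3, 0.3]
t 23.73 tcp [ 429.4 -206.1   79.9] mat [-244.5 -218.1] twist to align -0.004 F [-0.2  0.3  0.3] open 39.9 grasp 0.0
shares [0.052 0.003 0.324]
tin [-518.   328.3] [nan nan]
lid [-232.7  354.1] [-232.9  351.1]
lid [-100.3 -378.3] [-100.6 -373.8]
lid [-73.9 348.8] [-75.2 346.3]
tin [-46.4 165. ] [nan nan]
tin [-46.2 -53.8] [nan nan]
tin [-45.8  57.1] [nan nan]
side lid [-232.9  351.1]
side lid [-75.2 346.3]
side lid [-209.2 -367.8]
side lid [-100.6 -373.8]
```

```bash
python3 -m handwheel '[[[0.05,0.003,0.08,0],[0.05,0.003,0.16,0],[0.05,0.003,0.24,0],[0.05,0.003,0.3,0],[0.05,0.003,0.33,0],[0.05,0.003,0.33,0]]]' |grep wrist
python3 -m handwheel '[[[0,0,0,0],[0,0,0,0],[0,0,0,0]]]' 50 |grep -E "wrist|grasp"; python3 to.py -54 -160 13 m
```

```text
wrist_force: [0.8, 0.7, -0.3]
wrist_force: [0.7, -1.6, -0.1]
grasp_force: 0.4
t 24.95 tcp [ 422.  -204.5   14.7] mat [-251.8 -216.3] twist to align -0.001 F [ 0.7 -1.6 -0.1] open 49.9 grasp 0.4
shares [-0.989  0.283  0.009]
```

```bash
python3 -m handwheel '[[[-0.06,0.02,0.01,0],[-0.17,0.06,0.01,0],[-0.28,0.11,0.01,0],[-0.4,0.16,0.01,0],[-0.52,0.22,0.01,0],[-0.64,0.28,0.01,0],[-0.75,0.28,0.01,0],[-0.86,0.28,0.01,0],[-0.94,0.28,0.01,0],[-0.98,0.28,0.01,0]]]' |grep wrist
python3 -m handwheel '[[[-0.01,0,0,0],[-0.02,0,0,0],[-0.03,0,0,0],[-0.04,0,0,0],[-0.05,0,0,0],[-0.06,0,0,0],[-0.06,0,0,0]]]'|grep -E "wrist"; python3 to.py
```

```text
wrist_force: [-4.3, -0.3, 4.0]
wrist_force: [-0.6, 0.6, 0.5]
t 27.07 tcp [ 628.3 -142.1   12.3] mat [ -43.7 -160.3] twist to align -0.001 F [-0.6  0.6  0.5] open 49.8 grasp 1.9
```

```bash
python3 -m handwheel '[[[-0.005,0,0,0],[-0.005,0,0,0]]]'|grep -E "wrist"; python3 -m handwheel '[[[-0.005,0,0,0],[-0.005,0,0,0]]]'|grep -E "wrist"; python3 to.py
```

```text
wrist_force: [-0.8, 0.5, 1.0]
wrist_force: [-0.9, 0.5, 1.6]
t 27.57 tcp [ 630.1 -141.9   12.3] mat [ -41.9 -160.2] twist to align -0.001 F [-0.9  0.5  1.6] open 49.8 grasp 2.1
```

```bash
python3 -m handwheel '[[[-0.005,0,0,0],[-0.005,0,0,0]]]'|grep -E "wrist"; python3 -m handwheel '[[[-0.005,0,0,0],[-0.005,0,0,0]]]'|grep -E "wrist"; python3 to.py
```

```text
wrist_force: [-1.3, 0.6, 0.6]
wrist_force: [-1.1, -0.4, 0.3]
t 28.07 tcp [ 632.1 -141.9   12.3] mat [ -39.9 -160.2] twist to align -0.001 F [-1.1 -0.4  0.3] open 50.1 grasp 2.1
```

```bash
python3 -m handwheel '[[[-0.005,0,0,0],[-0.005,0,0,0]]]'|grep -E "wrist"; python3 -m handwheel '[[[-0.005,0,0,0],[-0.005,0,0,0]]]'|grep -E "wrist"; python3 to.py
```

```text
wrist_force: [-2.1, 0.2, 0.7]
wrist_force: [-0.6, -0.5, 0.4]
t 28.57 tcp [ 634.1 -141.8   12.3] mat [ -37.9 -160.2] twist to align -0.001 F [-0.6 -0.5  0.4] open 50.4 grasp 2.1
```

```bash
python3 -m handwheel '[[[-0.005,0,0,0],[-0.005,0,0,0]]]'|grep -E "wrist"; python3 to.py
```

```text
wrist_force: [-0.8, -0.9, 0.5]
t 28.82 tcp [ 635.1 -141.8   12.3] mat [ -36.9 -160.2] twist to align -0.001 F [-0.8 -0.9  0.5] open 50.0 grasp 2.1
```

```bash
python3 -m handwheel '[[[-0.004,0,0,0],[-0.004,0,0,0]]]'|grep -E "wrist"; python3 to.py
```

```text
wrist_force: [-2.7, -0.3, 1.6]
t 29.07 tcp [ 635.4 -141.7   12.2] mat [ -36.6 -160.2] twist to align -0.001 F [-2.7 -0.3  1.6] open 50.0 grasp 2.8
```

```bash
python3 -m handwheel '[[[-0.004,0,0,0],[-0.004,0,0,0]]]'|grep -E "wrist"; python3 to.py
```

```text
wrist_force: [-6.6, -0.7, 4.0]
t 29.32 tcp [ 635.6 -141.7   12.1] mat [ -36.4 -160.2] twist to align -0.001 F [-6.6 -0.7  4. ] open 50.1 grasp 3.7
```

```bash
python3 -m handwheel '[[[0.015,0,0,0],[0.035,0,0,0],[0.035,0,0,0],[0.035,0,-0.1,0],[0.035,0,-0.25,0],[0.035,0,-0.4,0],[0.035,0,-0.55,0],[0.035,0,-0.55,0]]]' 40 |grep wrist
python3 -m handwheel '[[[0.2,-0.2,-0.1,0],[0.4,-0.4,-0.1,0],[0.6,-0.4,-0.1,0],[0.8,-0.4,-0.1,0],[0.95,-0.4,-0.1,0],[0.95,-0.4,-0.1,0]]]' |grep wrist
python3 to.py
python3 - <<'E'
from see import *;from to import mat
T,S,R=both(0)
for r in R:print(r[0],mat(r[1]*1e3).round(1),mat(np.array(r[2])*1e3).round(1))
for d in discs(S): print("side",d[0],mat(d[2]*1e3).round(1))
cv2.imwrite("pics/t6.png",T["color"][:,:,::-1])
# knob tops: orange blobs, two-view triangulation
def knobs(c):
    h=cv2.cvtColor(c["color"],cv2.COLOR_RGB2HSV);o=[]
    for kind,k,x in discs(c):
        if kind!="lid":continue
        mm=np.zeros(h.shape[:2],np.uint8);cv2.drawContours(mm,[k],-1,1,-1)
        q=(mm>0)&(h[...,1]>90);v,u=np.nonzero(q);o.append((x,np.array([u.mean(),v.mean()]),len(u)))
    return o
for z in(.019,.024):
  for n,c in(("T",T),("S",S)):
    for x,uv,N in knobs(c): print(z,n,N,mat(cast(c,uv,z)[0,:2]*1e3).round(1))
E
```

```text
wrist_force: [0.7, -0.6, -0.5]
wrist_force: [-1.0, 0.1, 0.2]
t 31.07 tcp [ 440.3 -227.2  141.8] mat [-234.3 -239.5] twist to align -0.002 F [-1.   0.1  0.2] open 39.9 grasp 0.0
lid [-232.6  354.1] [-232.9  351.2]
lid [-73.9 348.8] [-75.2 346.3]
tin [-46.4 164.9] [nan nan]
tin [-46.3 -53.9] [nan nan]
tin [-45.8  57. ] [nan nan]
tin [ -46.7 -160.6] [nan nan]
side lid [-232.9  351.2]
side lid [-75.2 346.3]
side lid [-221.9 -369.2]
side lid [-100.6 -373.8]
side tin [-328.9 -484.4]
side tin [-345.8 -541.7]
0.019 T 24 [-233.1  352.4]
0.019 T 22 [-74.3 347.5]
0.019 S 140 [-233.5  349.9]
0.019 S 129 [-74.9 345.2]
0.019 S 0 [nan nan]
0.019 S 0 [nan nan]
0.024 T 24 [-233.2  350.9]
0.024 T 22 [-75.1 346. ]
0.024 S 140 [-232.8  351.6]
0.024 S 129 [-75.4 346.9]
0.024 S 0 [nan nan]
0.024 S 0 [nan nan]<stdin>:12: RuntimeWarning: Mean of empty slice.
  ret = ret.dtype.type(ret / rcount)
```

View pics/t6.png

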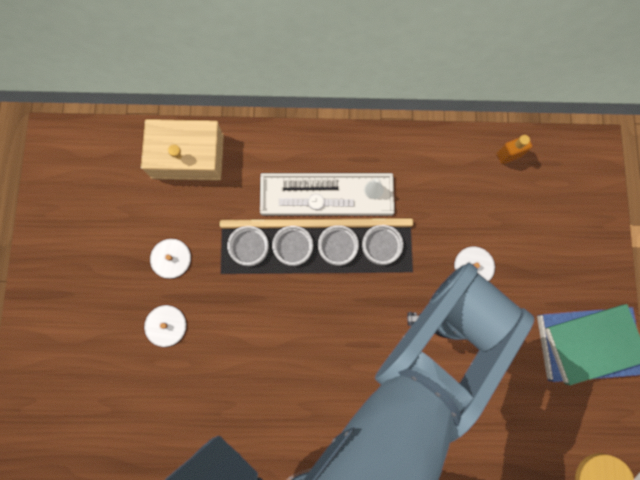

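```bash
python3 -m handwheel '[[[0,0.25,0,0],[0,0.5,0,0],[0,0.75,0,0],[0,1,0,0],[0,1,0,0]]]' |grep wrist
python3 -m handwheel '[[[0,0.25,0,0],[0,0.5,0,0],[0,0.75,0,0],[0,1,0,0],[0,1,0,0]]]' |grep wrist
python3 -m handwheel '[[[-0.25,0.25,0,0],[-0.5,0.5,0,0],[-0.79,0.75,0,0],[-0.79,0.92,0.2,0],[-0.79,0.92,0.3,0],[-0.79,0.92,0.3,0]]]' |grep wrist
python3 to.py -75 346 20 m
python3 - <<'E'
from see import *;from to import mat
T=ctrl.camera("top")
for d in discs(T): print("top",d[0],mat(d[2]*1e3).round(1))
S=ctrl.camera("side")
for d in discs(S): print("side",d[0],mat(d[2]*1e3).round(1))
cv2.imwrite("pics/s7.png",cv2.resize(S["color"][300:,220:460,::-1],None,fx=3,fy=3))
E
```

```text
wrist_force: [0.2, -0.7, -0.4]
wrist_force: [-0.2, -0.2, -0.0]
wrist_force: [-0.4, -0.6, 0.2]
t 33.17 tcp [581.7 359.3  78.6] mat [-74.7 342.3] twist to align -0.001 F [-0.4 -0.6  0.2] open 40.3 grasp 0.0
shares [-0.     0.019  0.293]
top lid [-226.1 -378.1]
top lid [-100.2 -378.3]
top tin [-46.1 -53.9]
top tin [-45.8  57.3]
top tin [-46. 165.]
top tin [ -46.6 -160.7]
side lid [-232.9  351.1]
side lid [-78.  352.2]
```

View pics/s7.png

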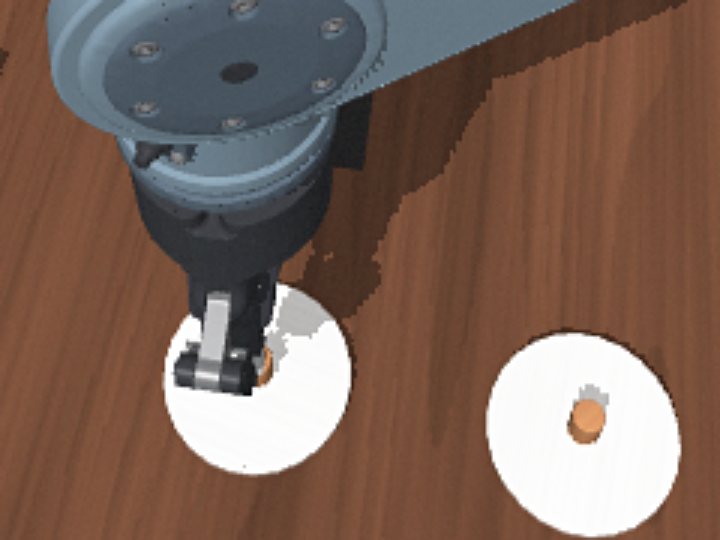

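The fingers are just behind the knob of the left lid (knob near crop (265,368)), so I'll go down and close on it.

```bash
python3 -m handwheel '[[[0,0.019,0.08,0],[0,0.019,0.16,0],[0,0.019,0.22,0],[0,0.019,0.26,0],[0,0.019,0.29,0],[0,0.019,0.29,0]]]' |grep wrist
python3 to.py
python3 -m handwheel '[[[0,0,0,0],[0,0,0,0],[0,0,0,0],[0,0,0,0],[0,0,0,0]]]' 0 >/dev/null; python3 to.py
python3 -m handwheel '[[[0,0,-0.05,0],[0,0,-0.1,0],[0,0,-0.2,0],[0,0,-0.35,0],[0,0,-0.5,0],[0,0,-0.5,0]]]' >/dev/null; python3 to.py -46 163 75 m
```

```text
wrist_force: [0.1, -0.6, 0.9]
t 34.02 tcp [582.2 364.6  23.8] mat [-74.1 347.6] twist to align -0.001 F [ 0.1 -0.6  0.9] open 40.3 grasp 0.0
t 34.65 tcp [583.  365.   25.1] mat [-73.3 347.9] twist to align -0.001 F [-0.2 -0.8  5.7] open 13.0 grasp 58.7
t 35.4 tcp [584.9 365.7 129.1] mat [-71.4 348.6] twist to align -0.001 F [ 0.3  0.7 -0.2] open 12.8 grasp 58.5
shares [-0.126 -0.928  0.269]
```

Run:
```python
from see import *;from to import mat
T=ctrl.camera("top")
for d in discs(T): print("top",d[0],mat(d[2]*1e3).round(1))
S=ctrl.camera("side")
for d in discs(S,zl=.115): print("side",d[0],mat(d[2]*1e3).round(1))
cv2.imwrite("pics/s8.png",cv2.resize(S["color"][280:,200:460,::-1],None,fx=3,fy=3))
```

```text
top lid [-226.2 -378.1]
top lid [-100.2 -378.3]
top tin [-46.2 -53.9]
top tin [-45.8  57.3]
top tin [-46.  165.1]
top tin [ -46.7 -160.7]
side lid [-214.8  394.2]
side lid [-82.5 367.3]
```

View pics/s8.png

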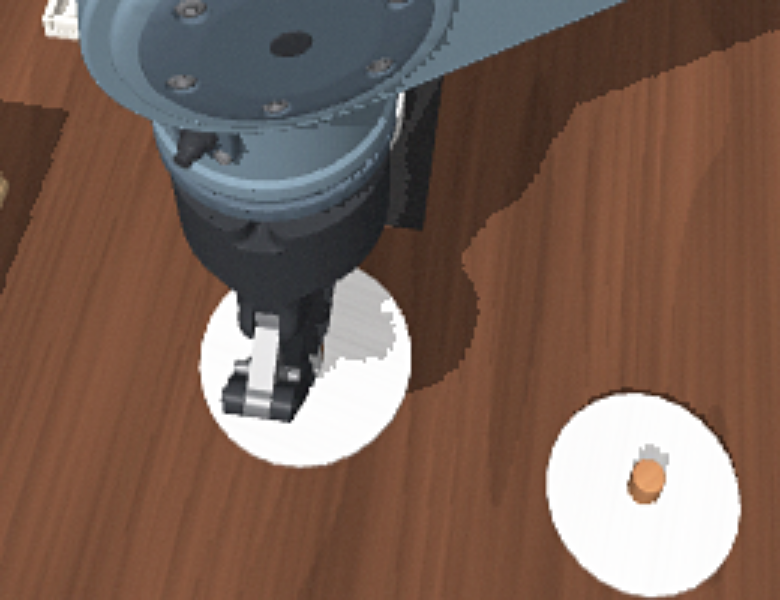

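```bash
cat >> see.py <<'E'
def held(z,tcp):
    "centre of a held lid: 46 mm circle on the side-view outline, free of the hidden part"
    S=ctrl.camera("side"); h=cv2.cvtColor(S["color"],cv2.COLOR_RGB2HSV)
    m=((h[...,1]<70)&(h[...,2]>140)).astype(np.uint8); best=None
    for k in cv2.findContours(m,cv2.RETR_EXTERNAL,cv2.CHAIN_APPROX_NONE)[0]:
        if len(k)<60: continue
        p=cast(S,k,z)[:,:2]
        if np.hypot(*(p.mean(0)-tcp))>.06: continue
        s=least_squares(lambda v:np.hypot(*(p-v).T)-.046,tcp,loss="cauchy",f_scale=.0007)
        n=(np.abs(s.fun)<.0012).sum()
        if best is None or n>best[1]: best=(s.x,n,len(p))
    return best
E
python3 to.py
python3 - <<'E'
from see import *;from to import mat
o=ctrl.get_obs();p=o["eef_pos"]
for z in(.113,.116,.119):
    b=held(z,p[:2]); print(mat(b[0]*1e3).round(1),b[1:],mat(p[:2]*1e3).round(1))
E
```

```text
t 35.5 tcp [582.5 364.7 124.8] mat [-73.8 347.7] twist to align -0.001 F [-0.8 -0.7 -1.7] open 13.2 grasp 58.5
[-75.6 349.5] (np.int64(117), 316) [-73.8 347.7]
[-77.3 350.4] (np.int64(90), 339) [-73.8 347.7]
[-77.4 351.4] (np.int64(81), 310) [-73.8 347.7]
```

```bash
python3 to.py -44.4 163.8 75 m
python3 -m handwheel '[[[-0.04,-0.12,0,0],[-0.08,-0.27,0,0],[-0.12,-0.42,0,0],[-0.147,-0.57,0,0],[-0.147,-0.72,0,0],[-0.147,-0.85,0,0],[-0.147,-0.919,0,0],[-0.147,-0.919,0.1,0],[-0.147,-0.919,0.2,0],[-0.147,-0.919,0.2,0]]]' >/dev/null
python3 -m handwheel '[[[0,0,0,0],[0,0,0,0]]]' |grep wrist; python3 to.py -44.4 163.8 47 m
```

```text
t 35.65 tcp [581.5 364.3 122.6] mat [-74.8 347.2] twist to align -0.001 F [-0.3 -0.6 -1.5] open 13.1 grasp 58.5
shares [-0.154 -0.917  0.239]
wrist_force: [-0.0, 0.0, -0.6]
t 37.15 tcp [617.9 182.4  85. ] mat [-44.1 164.3] twist to align -0.0 F [-0.   0.  -0.6] open 13.0 grasp 58.6
shares [ 0.002 -0.003  0.19 ]
```

Run:
```python
from see import *;from to import mat
for i in range(2):
    p=ctrl.get_obs()["eef_pos"]
    for dz in(-.013,-.018):
        b=held(p[2]+dz,p[:2]); print(mat(b[0]*1e3).round(1),b[1:],mat(p[:2]*1e3).round(1),p[2])
S=ctrl.camera("side");cv2.imwrite("pics/s9.png",cv2.resize(S["color"][230:370,230:400,::-1],None,fx=4,fy=4))
```

```text
Traceback (most recent call last):
TypeError: 'NoneType' object is not subscriptable
```

```bash
python3 -m handwheel '[[[0.003,-0.003,0.05,0],[0.003,-0.003,0.1,0],[0.003,-0.003,0.15,0],[0.003,-0.003,0.175,0],[0.003,-0.003,0.175,0],[0.003,-0.003,0.175,0]]]' |grep wrist;python3 to.py
python3 -m handwheel '[[[0,0,0.007,0],[0,0,0.015,0],[0,0,0.015,0]]]' |grep wrist;python3 to.py -44.4 163.8 44 m
```

```text
wrist_force: [0.2, 0.6, -0.4]
t 37.95 tcp [617.  181.2  49.5] mat [-44.9 163.2] twist to align -0.001 F [ 0.2  0.6 -0.4] open 12.8 grasp 58.5
wrist_force: [-1.0, -0.1, 0.7]
t 38.33 tcp [617.  181.1  46.6] mat [-45.  163.1] twist to align -0.001 F [-1.  -0.1  0.7] open 12.5 grasp 58.8
shares [-0.003  0.003  0.013]
```

```bash
python3 -m handwheel '[[[0,0,0.005,0],[0,0,0.01,0],[0,0,0.01,0]]]' |grep wrist;python3 to.py
python3 -m handwheel '[[[0,0,0.005,0],[0,0,0.01,0],[0,0,0.01,0]]]' |grep wrist;python3 to.py
```

```text
wrist_force: [-3.2, -3.1, 7.7]
t 38.7 tcp [617.2 180.9  45.4] mat [-44.8 162.8] twist to align -0.001 F [-3.2 -3.1  7.7] open 12.9 grasp 59.8
wrist_force: [-7.5, -4.6, 18.0]
t 39.08 tcp [617.4 180.8  45. ] mat [-44.5 162.7] twist to align -0.001 F [-7.5 -4.6 18. ] open 13.1 grasp 61.0
```

```bash
python3 -m handwheel '[[[0,0,-0.015,0],[0.008,-0.005,-0.02,0],[0.008,-0.005,-0.02,0]]]' |grep wrist
python3 -m handwheel '[[[0,0,0.01,0],[0,0,0.015,0],[0,0,0.015,0]]]' |grep wrist;python3 to.py
python3 -m handwheel '[[[0,0,0.004,0],[0,0,0.006,0],[0,0,0.006,0]]]' |grep wrist;python3 to.py
```

```text
wrist_force: [0.6, -0.8, 0.5]
wrist_force: [-2.2, -2.2, 7.2]
t 39.83 tcp [615.5 180.   44. ] mat [-46.5 162. ] twist to align -0.001 F [-2.2 -2.2  7.2] open 12.8 grasp 59.8
wrist_force: [-5.9, -2.8, 16.1]
t 40.2 tcp [615.6 180.   44. ] mat [-46.4 162. ] twist to align -0.001 F [-5.9 -2.8 16.1] open 12.8 grasp 60.5
```

```bash
python3 -m handwheel '[[[0,0,-0.008,0],[0,0,-0.008,0]]]' |grep wrist
python3 -m handwheel '[[[0,0,0,0],[0,0,0,0],[0,0,0,0],[0,0,0,0]]]' 40|grep wrist
python3 -m handwheel '[[[0,0,-0.1,0],[0,0,-0.25,0],[0,0,-0.4,0],[0,0.2,-0.4,0],[0.25,0.4,-0.4,0],[0.5,0.6,-0.4,0],[0.75,0.8,-0.4,0],[0.93,0.94,-0.4,0],[0.93,0.94,-0.4,0],[0.93,0.94,-0.4,0]]]' |grep wrist
python3 to.py -233.5 351 60 m
python3 - <<'E'
from see import *;from to import mat
T=ctrl.camera("top")
for d in discs(T,zl=.028): print("top",d[0],mat(d[2]*1e3).round(1))
S=ctrl.camera("side")
for d in discs(S,zl=.028): print("side",d[0],mat(d[2]*1e3).round(1))
cv2.imwrite("pics/s10.png",np.hstack([cv2.resize(c["color"][a:a+150,b:b+130,::-1],None,fx=3,fy=3,interpolation=cv2.INTER_CUBIC) for c,a,b in((T,200,200),(S,220,250))]))
E
```

```text
wrist_force: [-1.3, -2.4, 7.0]
wrist_force: [0.0, 0.4, 0.2]
wrist_force: [-0.5, -0.6, 0.3]
t 42.2 tcp [424.6 362.9 125.1] mat [-231.7  350.7] twist to align -0.0 F [-0.5 -0.6  0.3] open 39.9 grasp 0.0
shares [0.01  0.001 0.325]
top lid [-237.   337.8]
top lid [-227.1 -371.1]
top lid [-103.5 -371.4]
top tin [-46.1 -53.8]
top tin [-45.8  57.1]
top lid [-46.3 166.9]
top tin [ -46.6 -160.7]
side lid [-222.7 -344.9]
side lid [-101.6 -345.5]
```

View pics/s10.png

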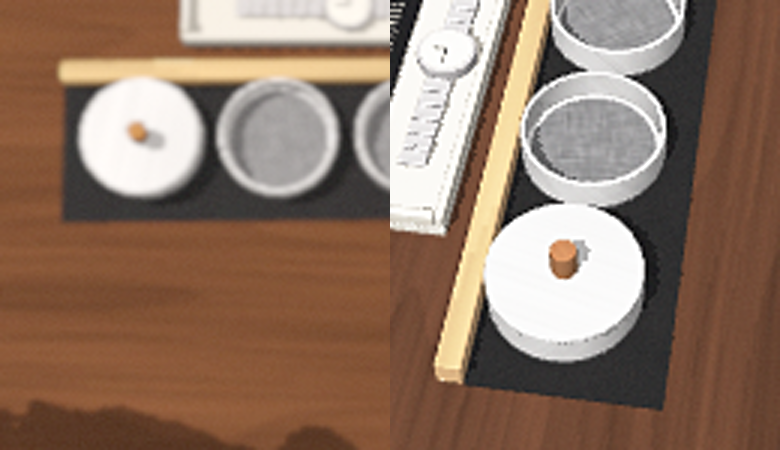

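The lid sits evenly on the leftmost tin: crop (565,280) in the side view, (140,138) in the top view. On to the next lid.

```bash
python3 -m handwheel '[[[0.006,0.004,0.12,0],[0.006,0.004,0.25,0],[0.006,0.004,0.35,0],[0.006,0.004,0.42,0],[0.006,0.004,0.47,0],[0.006,0.004,0.49,0],[0.006,0.004,0.49,0],[0.006,0.004,0.49,0]]]' |grep wrist
python3 to.py
python3 -m handwheel '[[[0,0,0,0],[0,0,0,0],[0,0,0,0],[0,0,0,0],[0,0,0,0],[0,0,0,0]]]' 0 |grep wrist; python3 to.py
python3 -m handwheel '[[[0,0,-0.05,0],[0,0,-0.1,0],[0,0,-0.2,0],[0,0,-0.35,0],[0,0,-0.5,0],[0,0,-0.5,0],[0,0,-0.5,0],[0,0,-0.5,0]]]' |grep wrist; python3 to.py -46 54.5 75 m
```

```text
wrist_force: [-0.3, 0.2, 0.6]
t 43.3 tcp [422.9 363.6  26.3] mat [-233.3  351.5] twist to align -0.001 F [-0.3  0.2  0.6] open 40.4 grasp 0.0
wrist_force: [-2.2, -2.2, 6.3]
t 44.05 tcp [422.8 363.6  26.4] mat [-233.4  351.5] twist to align -0.001 F [-2.2 -2.2  6.3] open 12.6 grasp 58.6
wrist_force: [-0.5, 0.1, -1.0]
t 45.05 tcp [421.5 362.8 124.2] mat [-234.7  350.7] twist to align -0.001 F [-0.5  0.1 -1. ] open 12.6 grasp 58.6
shares [-0.946 -1.48   0.246]
```

```bash
python3 -m handwheel '[[[-0.1,-0.1,0,0],[-0.2,-0.23,0,0],[-0.3,-0.36,0,0],[-0.4,-0.49,0,0],[-0.5,-0.62,0,0],[-0.6,-0.75,0,0],[-0.7,-0.88,0,0],[-0.8,-0.95,0,0],[-0.9,-1,0,0],[-0.946,-1,0,0]]]' >/dev/null
python3 -m handwheel '[[[0,-0.12,0,0],[0,-0.26,0,0],[0,-0.38,0,0],[0,-0.46,0.05,0],[0,-0.48,0.15,0],[0,-0.48,0.24,0],[0,-0.48,0.24,0],[0,-0.48,0.24,0],[0,-0.48,0.24,0]]]' >/dev/null; python3 to.py -46.4 54.5 50 m
```

```text
t 47.42 tcp [621.   73.5  78.5] mat [-44.3  55.4] twist to align -0.0 F [ 0.1  0.5 -0.5] open 12.7 grasp 58.6
shares [ 0.011 -0.004  0.142]
```

```bash
python3 -m handwheel '[[[0.008,-0.003,0.05,0],[0.008,-0.003,0.1,0],[0.008,-0.003,0.13,0],[0.008,-0.003,0.145,0],[0.008,-0.003,0.145,0],[0.008,-0.003,0.145,0]]]' |grep wrist;python3 to.py
python3 -m handwheel '[[[0,0,0.01,0],[0,0,0.015,0],[0,0,0.015,0]]]' |grep wrist;python3 to.py -46.4 54.5 45 m
```

```text
wrist_force: [0.5, -0.2, -0.2]
t 48.17 tcp [619.1  72.4  49. ] mat [-46.3  54.4] twist to align -0.001 F [ 0.5 -0.2 -0.2] open 12.8 grasp 58.6
wrist_force: [-0.4, 0.1, 2.4]
t 48.55 tcp [619.   72.4  46.1] mat [-46.3  54.3] twist to align -0.001 F [-0.4  0.1  2.4] open 12.6 grasp 59.0
shares [0.    0.001 0.006]
```

```bash
python3 -m handwheel '[[[0,0,0.005,0],[0,0,0.008,0],[0,0,0.008,0]]]' |grep wrist;python3 to.py
python3 -m handwheel '[[[0,0,0.004,0],[0,0,0.004,0],[0,0,0.004,0]]]' |grep wrist;python3 to.py
```

```text
wrist_force: [-5.2, -1.1, 10.8]
t 48.92 tcp [619.   72.3  45.3] mat [-46.3  54.3] twist to align -0.001 F [-5.2 -1.1 10.8] open 12.4 grasp 59.8
wrist_force: [-6.9, -0.7, 15.1]
t 49.3 tcp [619.1  72.4  45.3] mat [-46.3  54.3] twist to align -0.001 F [-6.9 -0.7 15.1] open 12.5 grasp 60.3
```

Seated at z 45.3, about 19 mm above the grip height. I'll release and head for the right-hand lids.

```bash
python3 -m handwheel '[[[0,0,-0.01,0],[0,0,-0.01,0]]]' |grep wrist
python3 -m handwheel '[[[0,0,0,0],[0,0,0,0],[0,0,0,0],[0,0,0,0]]]' 40|grep wrist
python3 -m handwheel '[[[0,0,-0.1,0],[0,0,-0.25,0],[0,0,-0.4,0],[0.1,-0.2,-0.4,0],[0.2,-0.4,-0.4,0],[0.27,-0.6,-0.4,0],[0.27,-0.8,-0.4,0],[0.27,-1,-0.4,0],[0.27,-1,-0.4,0]]]' |grep wrist
python3 -m handwheel '[[[0,-0.2,0,0],[0,-0.4,0,0],[0,-0.6,0,0],[0,-0.7,0,0],[0,-0.7,0,0]]]' |grep wrist
python3 to.py -100 -376 26 m
python3 - <<'E'
from see import *;from to import mat
T=ctrl.camera("top");S=ctrl.camera("side")
for n,c in(("top",T),("side",S)):
    h=cv2.cvtColor(c["color"],cv2.COLOR_RGB2HSV)
    for kind,k,x in discs(c):
        on=kind=="lid" and np.linalg.norm(mat(x*1e3)[0]+46)<12
        mm=np.zeros(h.shape[:2],np.uint8);cv2.drawContours(mm,[k],-1,1,-1)
        v,u=np.nonzero((mm>0)&(h[...,1]>90))
        kn=mat(cast(c,[[u.mean(),v.mean()]],.023)[0,:2]*1e3).round(1) if kind=="lid" and len(u) else ""
        print(n,kind,mat((fit(c,k,.028) if on else x)*1e3).round(1),"knob",kn)
E
```

```text
wrist_force: [-2.5, -0.5, 4.4]
wrist_force: [0.5, -0.2, 0.5]
wrist_force: [-0.1, -0.4, 0.3]
wrist_force: [0.1, 0.6, -0.1]
t 51.8 tcp [ 575.1 -269.3  125.7] mat [-100.9 -285.8] twist to align -0.002 F [ 0.1  0.6 -0.1] open 40.1 grasp 0.0
shares [-0.005 -0.451  0.499]
top tin [ -47.1 -160.7] knob 
top tin [-46.3 -53.9] knob 
top lid [-46.4 166.8] knob [-45.1 165.7]
top lid [-44.4  58.1] knob [-43.3  56.1]
side lid [-225.3 -373. ] knob 
side lid [-100.4 -374.6] knob
```

```bash
python3 -m handwheel '[[[0,-0.2,0,0],[0,-0.4,0,0],[0,-0.45,0.1,0],[0,-0.45,0.25,0],[0,-0.45,0.35,0],[0,-0.45,0.4,0],[0,-0.45,0.4,0],[0,-0.45,0.4,0]]]' |grep wrist
python3 to.py -100.5 -376 26 m
python3 - <<'E'
from see import *
T=ctrl.camera("top");S=ctrl.camera("side")
cv2.imwrite("pics/s11.png",np.hstack([cv2.resize(c["color"][a:a+110,b:b+130,::-1],None,fx=3,fy=3,interpolation=cv2.INTER_CUBIC) for c,a,b in((T,220,420),(S,90,330))]))
E
```

```text
wrist_force: [-0.9, -0.1, 0.5]
t 52.9 tcp [ 578.3 -359.2   46.4] mat [-100.4 -375.8] twist to align -0.001 F [-0.9 -0.1  0.5] open 40.0 grasp 0.0
shares [ 0.001 -0.001  0.102]
```

View pics/s11.png

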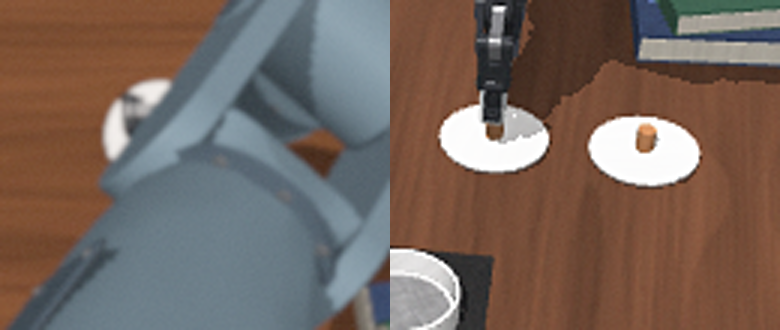

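The finger at crop (493,100) lines up with the lid's knob (495,130). I'll grip it.

```bash
python3 -m handwheel '[[[0,0,0.04,0],[0,0,0.08,0],[0,0,0.1,0],[0,0,0.1,0],[0,0,0.1,0]]]' |grep wrist
python3 to.py
python3 -m handwheel '[[[0,0,0,0],[0,0,0,0],[0,0,0,0],[0,0,0,0],[0,0,0,0],[0,0,0,0]]]' 0 |grep wrist; python3 to.py
python3 -m handwheel '[[[0,0,-0.05,0],[0,0,-0.1,0],[0,0,-0.2,0],[0,0,-0.35,0],[0,0,-0.5,0],[0,0,-0.5,0],[0,0,-0.5,0],[0,0,-0.5,0]]]' |grep wrist; python3 to.py -46.2 -160.5 75 m
```

```text
wrist_force: [-0.2, 0.0, 0.8]
t 53.62 tcp [ 577.7 -359.1   25.4] mat [-101.  -375.6] twist to align -0.001 F [-0.2  0.   0.8] open 39.9 grasp 0.0
wrist_force: [-0.9, 0.9, 5.5]
t 54.38 tcp [ 577.9 -359.2   25.9] mat [-100.8 -375.8] twist to align -0.001 F [-0.9  0.9  5.5] open 12.8 grasp 58.7
wrist_force: [0.5, -0.6, -0.8]
t 55.38 tcp [ 576.7 -358.3  123.7] mat [-101.9 -374.8] twist to align -0.001 F [ 0.5 -0.6 -0.8] open 12.6 grasp 58.5
shares [-0.278  1.072  0.245]
```

```bash
python3 -m handwheel '[[[-0.05,0.1,0,0],[-0.1,0.23,0,0],[-0.15,0.36,0,0],[-0.2,0.49,0,0],[-0.278,0.62,0,0],[-0.278,0.75,0,0],[-0.278,0.88,0,0],[-0.278,0.97,0,0],[-0.278,1,0,0],[-0.278,1,0,0]]]' >/dev/null
python3 -m handwheel '[[[0,0.03,0,0],[0,0.072,0.05,0],[0,0.072,0.15,0],[0,0.072,0.24,0],[0,0.072,0.24,0],[0,0.072,0.24,0],[0,0.072,0.24,0]]]' >/dev/null; python3 to.py -46.2 -160.5 50 m
python3 - <<'E'
from see import *;from to import mat
T=ctrl.camera("top")
for d in discs(T): print("top",d[0],mat(d[2]*1e3).round(1))
S=ctrl.camera("side")
for d in discs(S): print("side",d[0],mat(d[2]*1e3).round(1))
E
```

```text
t 57.5 tcp [ 627.4 -143.4   78.1] mat [ -44.6 -161.6] twist to align -0.001 F [ 0.8  0.  -0.5] open 12.9 grasp 58.6
shares [0.008 0.006 0.141]
top tin [-226.9 -372.2]
top lid [-41.9 170. ]
top lid [-39.8  59.3]
side tin [-223.6 -352.6]
```

```bash
python3 -m handwheel '[[[0.007,0.005,0.05,0],[0.007,0.005,0.1,0],[0.007,0.005,0.13,0],[0.007,0.005,0.14,0],[0.007,0.005,0.14,0],[0.007,0.005,0.14,0]]]' |grep wrist;python3 to.py
python3 -m handwheel '[[[0,0,0.01,0],[0,0,0.015,0],[0,0,0.015,0]]]' |grep wrist;python3 to.py -46.4 -160.5 45 m
```

```text
wrist_force: [0.0, 0.1, -1.0]
t 58.35 tcp [ 625.6 -142.2   49.6] mat [ -46.4 -160.3] twist to align -0.001 F [ 0.   0.1 -1. ] open 12.7 grasp 58.6
wrist_force: [0.3, -0.1, -0.6]
t 58.73 tcp [ 625.2 -142.    46.2] mat [ -46.7 -160.2] twist to align -0.001 F [ 0.3 -0.1 -0.6] open 13.1 grasp 58.5
shares [-0.002 -0.002  0.006]
```

```bash
python3 -m handwheel '[[[0,0,0.005,0],[0,0,0.008,0],[0,0,0.008,0]]]' |grep wrist;python3 to.py
```

```text
wrist_force: [-1.2, 0.6, 1.5]
t 59.1 tcp [ 625.4 -142.1   44.9] mat [ -46.6 -160.2] twist to align -0.001 F [-1.2  0.6  1.5] open 12.9 grasp 58.9
```

```bash
python3 -m handwheel '[[[0,0,0.005,0],[0,0,0.005,0],[0,0,0.005,0]]]' |grep wrist;python3 to.py
```

```text
wrist_force: [-3.9, 1.6, 8.2]
t 59.48 tcp [ 625.5 -142.1   44.9] mat [ -46.5 -160.2] twist to align -0.001 F [-3.9  1.6  8.2] open 12.6 grasp 59.6
```

```bash
python3 -m handwheel '[[[0,0,0.003,0],[0,0,0.003,0],[0,0,0.003,0]]]' |grep wrist;python3 to.py
```

```text
wrist_force: [-7.1, 2.5, 12.3]
t 59.85 tcp [ 625.4 -142.1   44.8] mat [ -46.6 -160.2] twist to align -0.001 F [-7.1  2.5 12.3] open 13.0 grasp 59.9
```

```bash
python3 -m handwheel '[[[0,0,-0.01,0],[0,0,-0.01,0]]]' |grep wrist
python3 -m handwheel '[[[0,0,0,0],[0,0,0,0],[0,0,0,0],[0,0,0,0]]]' 40|grep wrist
python3 -m handwheel '[[[0,0,-0.1,0],[0,0,-0.25,0],[0,0,-0.4,0],[0.2,-0.2,-0.4,0],[0.4,-0.4,-0.4,0],[0.6,-0.6,-0.4,0],[0.8,-0.8,-0.4,0],[0.9,-0.95,-0.4,0],[0.9,-1,-0.4,0],[0.9,-1,-0.4,0]]]' |grep wrist
python3 to.py -226.3 -376 26 m
python3 - <<'E'
from see import *;from to import mat
T=ctrl.camera("top");S=ctrl.camera("side")
for n,c in(("top",T),("side",S)):
    for kind,k,x in discs(c):
        on=kind=="lid" and abs(mat(x*1e3)[0]+46)<12
        print(n,kind,mat((fit(c,k,.028) if on else x)*1e3).round(1))
E
```

```text
wrist_force: [-0.5, 1.6, -1.5]
wrist_force: [0.3, 0.5, 0.0]
wrist_force: [-0.2, 1.2, 0.6]
t 61.85 tcp [ 452.  -347.9  126.2] mat [-226.2 -360.6] twist to align -0.001 F [-0.2  1.2  0.6] open 40.0 grasp 0.0
shares [ 0.001 -0.077  0.501]
top tin [-46.2 -53.7]
top lid [-46.3 166.8]
top lid [-44.4  58.1]
top lid [ -45.2 -160.7]
side lid [-225.3 -373. ]
```

```bash
python3 -m handwheel '[[[0,-0.077,0.12,0],[0,-0.077,0.25,0],[0,-0.077,0.35,0],[0,-0.077,0.42,0],[0,-0.077,0.47,0],[0,-0.077,0.5,0],[0,-0.077,0.5,0],[0,-0.077,0.5,0]]]' |grep wrist
python3 to.py
python3 -m handwheel '[[[0,0,0,0],[0,0,0,0],[0,0,0,0],[0,0,0,0],[0,0,0,0],[0,0,0,0]]]' 0 |grep wrist; python3 to.py
python3 -m handwheel '[[[0,0,-0.05,0],[0,0,-0.1,0],[0,0,-0.2,0],[0,0,-0.35,0],[0,0,-0.5,0],[0,0,-0.5,0],[0,0,-0.5,0],[0,0,-0.5,0]]]' |grep wrist; python3 to.py -46.4 -54.5 75 m
```

```text
wrist_force: [0.4, 0.0, -0.2]
t 62.95 tcp [ 452.1 -363.2   25.7] mat [-226.6 -375.8] twist to align -0.001 F [ 0.4  0.  -0.2] open 39.9 grasp 0.0
wrist_force: [-1.1, 1.9, 6.2]
t 63.7 tcp [ 452.2 -363.2   25.9] mat [-226.6 -375.8] twist to align -0.001 F [-1.1  1.9  6.2] open 12.7 grasp 58.6
wrist_force: [0.3, 0.2, -1.4]
t 64.7 tcp [ 451.2 -361.9  123.8] mat [-227.5 -374.6] twist to align -0.001 F [ 0.3  0.2 -1.4] open 12.6 grasp 58.6
shares [-0.904  1.601  0.246]
```

```bash
python3 -m handwheel '[[[-0.1,0.1,0,0],[-0.2,0.23,0,0],[-0.3,0.36,0,0],[-0.4,0.49,0,0],[-0.5,0.62,0,0],[-0.6,0.75,0,0],[-0.7,0.88,0,0],[-0.8,0.95,0,0],[-0.9,1,0,0],[-0.9,1,0,0]]]' >/dev/null
python3 -m handwheel '[[[0,0.12,0,0],[0,0.26,0,0],[0,0.4,0,0],[0,0.52,0,0],[0,0.6,0.05,0],[0,0.6,0.15,0],[0,0.6,0.24,0],[0,0.6,0.24,0],[0,0.6,0.24,0],[0,0.6,0.24,0]]]' >/dev/null; python3 to.py -46.4 -54.5 50 m
```

```text
t 67.2 tcp [622.9 -38.1  77.9] mat [-45.8 -56.2] twist to align -0.001 F [ 0.1 -0.3 -0.7] open 13.0 grasp 58.6
shares [0.003 0.009 0.139]
```

```bash
python3 -m handwheel '[[[0.003,0.008,0.05,0],[0.003,0.008,0.1,0],[0.003,0.008,0.13,0],[0.003,0.008,0.14,0],[0.003,0.008,0.14,0],[0.003,0.008,0.14,0]]]' |grep wrist;python3 to.py
python3 -m handwheel '[[[0,0,0.01,0],[0,0,0.015,0],[0,0,0.015,0]]]' |grep wrist;python3 to.py -46.4 -54.5 45 m
```

```text
wrist_force: [-0.3, 0.3, -1.2]
t 67.95 tcp [621.9 -36.   49.4] mat [-46.8 -54.1] twist to align -0.001 F [-0.3  0.3 -1.2] open 12.7 grasp 58.6
wrist_force: [0.3, -0.5, 1.3]
t 68.33 tcp [621.5 -35.9  46. ] mat [-47.2 -53.9] twist to align -0.001 F [ 0.3 -0.5  1.3] open 12.9 grasp 58.6
shares [-0.004 -0.003  0.005]
```

```bash
python3 -m handwheel '[[[0,0,0.005,0],[0,0,0.008,0],[0,0,0.008,0]]]' |grep wrist;python3 to.py
```

```text
wrist_force: [-1.8, 0.3, 4.0]
t 68.7 tcp [621.7 -35.9  44.9] mat [-47. -54.] twist to align -0.001 F [-1.8  0.3  4. ] open 12.8 grasp 59.0
```

```bash
python3 -m handwheel '[[[0,0,0.004,0],[0,0,0.004,0],[0,0,0.004,0]]]' |grep wrist;python3 to.py
```

```text
wrist_force: [-5.2, 1.2, 9.4]
t 69.08 tcp [621.7 -35.9  44.9] mat [-47. -54.] twist to align -0.001 F [-5.2  1.2  9.4] open 12.8 grasp 59.6
```

Seated at 44.9. I'll release, retreat and check everything.

```bash
python3 -m handwheel '[[[0,0,-0.01,0],[0,0,-0.01,0]]]' |grep wrist
python3 -m handwheel '[[[0,0,0,0],[0,0,0,0],[0,0,0,0],[0,0,0,0]]]' 40|grep wrist
python3 -m handwheel '[[[0,0,-0.1,0],[0,0,-0.25,0],[0,0,-0.4,0],[0.2,-0.2,-0.5,0],[0.4,-0.4,-0.6,0],[0.6,-0.6,-0.6,0],[0.8,-0.8,-0.6,0],[0.95,-0.95,-0.6,0],[0.95,-1,-0.6,0],[0.95,-1,-0.6,0]]]' |grep wrist
python3 -m handwheel '[[[0,-0.2,0,0],[0,-0.3,0,0],[0,-0.3,0,0],[0,-0.3,0,0]]]' |grep wrist
python3 - <<'E'
from see import *;from to import mat
T=ctrl.camera("top");S=ctrl.camera("side")
for n,c in(("top",T),("side",S)):
    for kind,k,x in discs(c): print(n,kind,mat((fit(c,k,.028))*1e3).round(1))
cv2.imwrite("pics/fin.png",np.hstack([cv2.resize(c["color"][a:a+b,l:l+w,::-1],(w*f,b*f),interpolation=cv2.INTER_CUBIC) for c,a,b,l,w,f in((T,150,150,205,220,2),(S,150,300,200,180,1))]) if 0 else cv2.resize(S["color"][150:370,240:400,::-1],None,fx=2.7,fy=2.7,interpolation=cv2.INTER_CUBIC))
cv2.imwrite("pics/fint.png",cv2.resize(T["color"][160:290,205:425,::-1],None,fx=3.5,fy=3.5,interpolation=cv2.INTER_CUBIC))
E
```

```text
wrist_force: [-0.5, -0.6, 0.3]
wrist_force: [-0.3, 0.1, -0.1]
wrist_force: [-0.8, -0.4, 1.2]
wrist_force: [0.3, 0.2, -1.1]
top lid [-46.4 166.8]
top lid [-45.  -53.5]
top lid [-44.4  58. ]
top lid [ -45.2 -160.8]
```

View pics/fin.png

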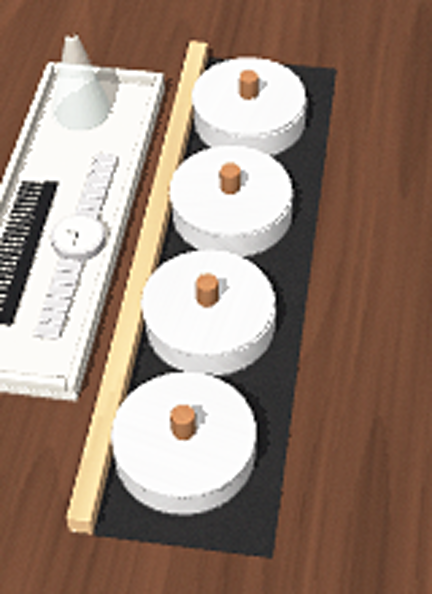

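View pics/fint.png

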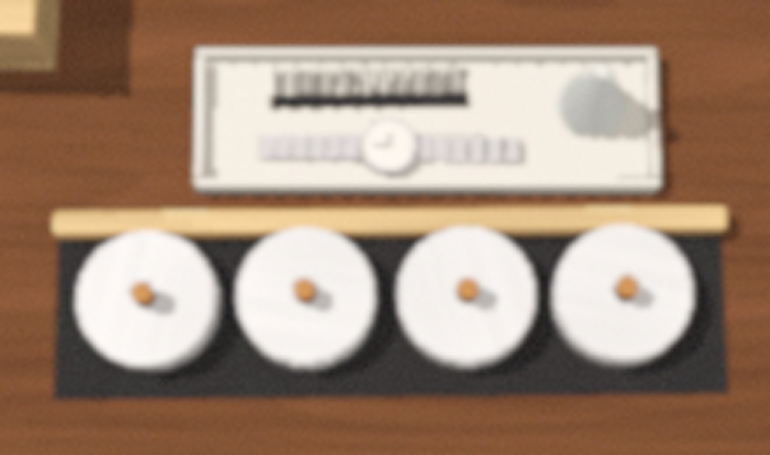

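All four lids sit level and centred in both views, and the tins are against the rail with the tray items in place. I'm handing in.

```bash
python3 -c "
from bench import ctrl
print(ctrl.hand_in())"
```

```text
the job is handed in; nothing more can be done
None
```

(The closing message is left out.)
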